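# Turn the trivet over at the splash guard

## Task

The wooden trivet lies upside down, with its rubber feet up, and is too wide to grip. Push it against the steel splash guard until it tips up and stays leaning there by itself, then take it by its raised edge and lay it down gently, without letting it drop, flat on its feet on the worktop in front of the guard. Leave the yoghurt pot, the jam jar and the spice jar where they stand.

Things in the scene. Friction and masses are not known exactly. Their poses are not given: they have to be found in the camera images.
- trivet: square wooden trivet 130 x 130 x 14 mm, 0.22-0.36 kg; x, y parallel to its edges. Origin: centre of the grooved face; z points through the wood to the other side, which has 4 low rubber feet (4 mm high, 22 mm wide) at x, y = +-48 mm. z is up at the start (feet up), must end down (origin then 18 mm high). Friction: wood on steel 0.25, on worktop 0.6, rubber feet 1.2
- splash_guard: fixed guard of bent sheet steel, 200 mm wide (y), 80 mm high, front to its -x. Origin: on the worktop, below the middle of the front of the top edge; x to the back, z up. The front starts on the worktop at x = -48 mm, rises in a cove (35 mm radius), up which a pushed edge rides, then at 75 degrees to the top edge at x = 0 (rounded, 6 mm thick). Behind: 2 brackets to x = 36 mm
- guard_top (a point): middle of the front of the guard's top edge, 80 mm above the worktop, axes as the guard's
- yoghurt_pot: yoghurt pot, 72 mm across, 71 mm high, standing; origin at the centre of its underside; a bystander
- jam_jar: jam jar with lid, 76 mm across, 112 mm high, standing; origin at the centre of its underside; a bystander
- spice_2: spice jar, 43 mm across, 100 mm high, standing; origin at the centre of its underside; a bystander

How it is judged:
By the outcome, as a careful person would: the job done as asked, in the order asked, and still so for the second after the job is handed in, with the robot touching nothing.
It also fails if it takes over 61 s, if anything falls off the work surface, if the arm or the gripper's body presses on something with over 40 N, if the wrist force passes 120 N, or if a joint passes its speed limit or range.

## Robot

A 7-joint arm with a two-finger parallel gripper is mounted at the origin on a cart in front of the work surface, level with it; the furniture and walls round the work are solid. World frame = base frame: x ahead of the robot, y to its left, z up, the work surface at z = 0. Lengths are in m, angles in rad, forces in N, time in s.
With the tool pointing down it reaches from about 0.4 to 0.85 m from the base axis. Payload 10.4 kg.
Tool frame: the origin (TCP) lies on the centre line of the jaws, within the pads' length; the fingertips stand 11 mm ahead of it and the grasp point (between the pads) lies 8 mm behind it (manip.finger_overhang is the distance from the TCP to the fingertips, in m); z points along the fingers, y is the line along which they close (so a half turn about z gives the same grasp; the last joint's range is limited). The gripper opens to 85 mm and grips with 20 to 120 N. Pads are 22 mm wide; open, the fingers measure 114 mm over their backs; the gripper's body (76 mm by 85 mm) begins 54 mm behind the grasp point. The pads swing forward as they close: fully open they stand 13 mm farther back than shut.
Start: joints at [-1.24, 0.332, -0.065, 1.46, 0.022, 1.35, -0.088], TCP at [0.217, 0.586, 0.242] pointing down, gripper open.
Joint ranges: [-2.6, 2.6], [-0.5, 2.12], [-1.47, 1.34], [0.16, 2.42], [-1.27, 4.41], [0.06, 2.06], [-2.6, 2.6]. Speed limits (rad/s): [2.22, 2.22, 2.79, 2.79, 3.14, 3.14, 3.14].

## Interface

Orientations are given as a unit quaternion [x, y, z, w].
In Python, from workcell import manip, imaging, workorder gives the robot as it stands.
- The arm moves only by the tool jog_arm, never from a script. Its argument "deltas" is a list of rows, each an object with "gripper": the opening, from 0 (shut) to 1 (fully open); "offset": the shift along the tool's x, y, z in m, a list of three; "rotation": the turn, a rotation vector about the tool's x, y, z in degrees, a list of three. In form: [{"gripper": gripper, "offset": [tx, ty, tz], "rotation": [ax, ay, az]}, ...]. A call has 1 to 20 rows; each row shifts and turns the commanded pose from where the row before left it, along the tool's axes as they then stand; what a row does not reach is not made up. A row lasts 1/10 s, in which the tool goes at most 50 mm and 8.59 degrees, less where a joint would pass 70% of its speed; a pose out of reach is approached as far as the arm can. A call with a gripper value outside its range is refused whole. The fingers move at their own pace and stop on an object; "newtons" is the grip in N (left out, the last holds). Time passes only in rows, so rows that do not move let the fingers close. It gives the time, the measured TCP pose, the force, the opening and the grip force at its end, in the units of the state.
- manip.get_obs(): the state, without advancing time (a new reading comes with each control period).
- imaging.camera(name): name is "scene" or "side" or "wrist"; returns the picture (400x640x3 uint8, blue, green, red); there is no depth.
- imaging.camera_model(name): a dict with "camera_matrix" (3x3 intrinsics, pixels), "k1" (the pictures are not rectified: a ray, as slopes to the right and down, at radius r is drawn at 1 + k1 r^2 times it, then the intrinsics apply), "world_to_cam" (4x4, takes a point from world to camera coordinates); the wrist camera has in their place "hand_eye" (4x4, takes a point from camera to tool coordinates, whose origin is the TCP and whose axes are the flange's). Camera axes: x right, y up, looking along -z (the intrinsics and any distortion apply to the point x, -y, -z); pixel columns grow to the right and rows downward; lengths in m; the calibration is good to about 2 mm. A picture is of the moment at which its call begins: read the wrist's pose just before it. camera_model takes no time and is no camera call.
- workorder.hand_in(): hands the job in; it is judged then, once.
The state is a dict: "clock": time; "joint_pos": joint angles; "joint_velocities": joint speeds; "tau": joint torques, N m; "position": TCP position; "ee_rot": TCP orientation; "ft_force": force on the tool from outside, world axes, zero at the start; "torque": the same for the moment, N m; "grip_width": opening from 0.0 (shut) to 1.0 (fully open); "grasp_force": force on a finger pad.
Only numpy, scipy, OpenCV 4.12 (cv2) and the standard library are available. Lean on these libraries where they do the work, as an engineer would, in place of code of your own. Each camera call takes 0.05 s, during which the arm holds its last target. There are 200 camera calls.

## Working session

There is one attempt and no reset: what is moved stays moved. The work goes in short steps, Python scripts to look and compute and a tool call to move; the robot and the scene stay as the last step left them, time stands still between calls to the robot, and variables do not carry over. Pictures are saved under pics/ and viewed, at most 10 in all, crops included, and the job is handed in when it is done.

Besides the shell and the picture viewer there is one more tool, called after ">>>" by a JSON object that holds its "api" and its "payload", one argument or row to a line. jog_arm: Moves the arm, as the interface text tells. Its arguments: {"type":"object","properties":{"deltas":{"type":"array","items":{"type":"object","properties":{"gripper":{"type":"number"},"offset":{"type":"array","items":{"type":"number"}},"rotation":{"type":"array","items":{"type":"number"}}}}},"newtons":{"type":"number"}},"required":["deltas"]}

```bash
mkdir -p pics; ls; cat > h.py <<'E'
import numpy as np,cv2
from scipy.spatial.transform import Rotation as R
from workcell import manip,imaging,workorder
def ray(n,u,v,obs=None):
    m=imaging.camera_model(n);K=np.array(m["camera_matrix"]);k=m["k1"]
    d=cv2.undistortPoints(np.array([[[u,v]]],float),K,np.array([k,0,0,0.]))[0,0]
    c=np.array([d[0],-d[1],-1.])
    if n=="wrist":
        o=obs or manip.get_obs();H=np.array(m["hand_eye"]);T=np.eye(4);T[:3,:3]=R.from_quat(o["ee_rot"]).as_matrix();T[:3,3]=o["position"];C=T@H
    else: C=np.linalg.inv(np.array(m["world_to_cam"]))
    return C[:3,3],C[:3,:3]@c
def onz(n,u,v,z,obs=None):
    p,d=ray(n,u,v,obs);return p+d*(z-p[2])/d[2]
def proj(n,P):
    m=imaging.camera_model(n);W=np.array(m["world_to_cam"]);c=W[:3,:3]@np.array(P)+W[:3,3]
    x,y=c[0]/-c[2],-c[1]/-c[2];s=1+m["k1"]*(x*x+y*y);K=np.array(m["camera_matrix"]);return (K@[x*s,y*s,1])[:2]
def snap(n,f):
    im=imaging.camera(n);cv2.imwrite("pics/"+f,im);return im
E
python3 - <<'E'
from h import *
a=snap("scene","s0.png");b=snap("side","d0.png")
cv2.imwrite("pics/b0.png",cv2.resize(np.vstack([a,b]),(480,600)))
o=manip.get_obs();print(o)
for n in("scene","side"):print(ray(n,320,200))
E
```

```text
pics
{'clock': 0.1, 'joint_pos': array([-1.23961203,  0.33281394, -0.06469309,  1.46084712,  0.02161292,
        1.34990356, -0.08848801]), 'joint_velocities': array([-0.00095246, -0.00225092, -0.00066289, -0.0013473 , -0.0004026 ,
        0.00043748,  0.0007029 ]), 'tau': array([ 1.23432419e-03, -6.26746631e+01,  4.89530771e-02, -3.92427349e+01,
        1.63160643e-02,  6.99805445e-03, -1.90199984e-06]), 'position': array([0.21643094, 0.58599015, 0.24159706]), 'ee_rot': array([ 1.75957604e-01,  9.84397539e-01, -6.33459644e-04, -7.65560549e-05]), 'ft_force': array([-0.05691418,  0.15904999, -0.00099337]), 'torque': array([ 0.02162701, -0.03946793, -0.01425054]), 'grasp_force': 0.0, 'grip_width': 0.9972744397103133}
(array([-0.46302937,  0.92283524,  0.66551988]), array([ 0.70208031, -0.57880979, -0.41496917]))
(array([ 0.16318822, -0.14450369,  0.99288755]), array([ 0.39236744,  0.23843589, -0.88842554]))
```

View pics/s0.png

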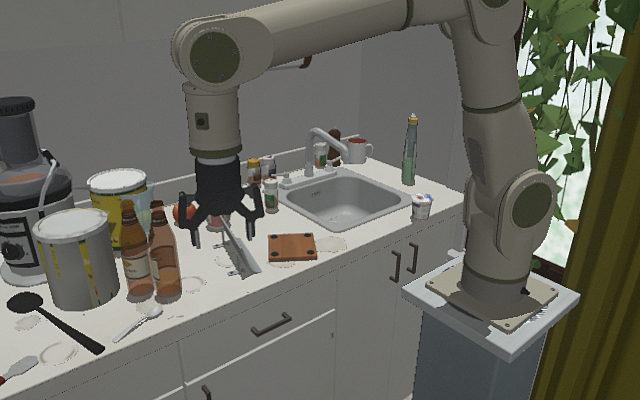

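View pics/d0.png

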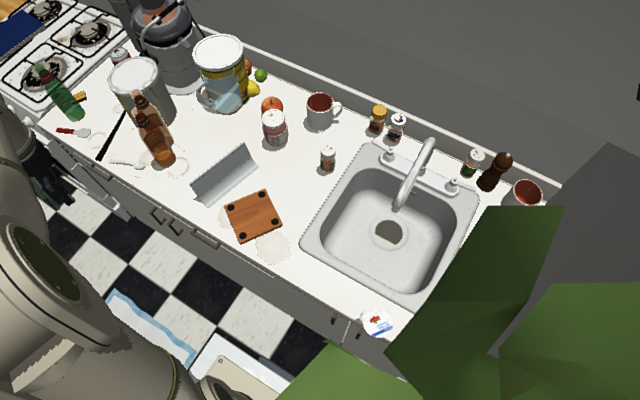

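The scene view has the trivet at about (292,247) and the guard at (240,250). The side view has the trivet at (253,215), the guard at (224,175), the spice jar at (328,157), the jam jar at (274,127) and the yoghurt pot at (377,320). I'll enlarge both.

```bash
python3 - <<'E'
from h import *
a=cv2.imread("pics/s0.png")[195:285,200:330];b=cv2.imread("pics/d0.png")[135:250,180:300]
c=cv2.resize(a,None,fx=6,fy=6,interpolation=cv2.INTER_CUBIC);cv2.imwrite("pics/s0c.png",c)
c=cv2.resize(b,None,fx=5,fy=5,interpolation=cv2.INTER_CUBIC);cv2.imwrite("pics/d0c.png",c)
E
```

```text
(no output)
```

View pics/d0c.png

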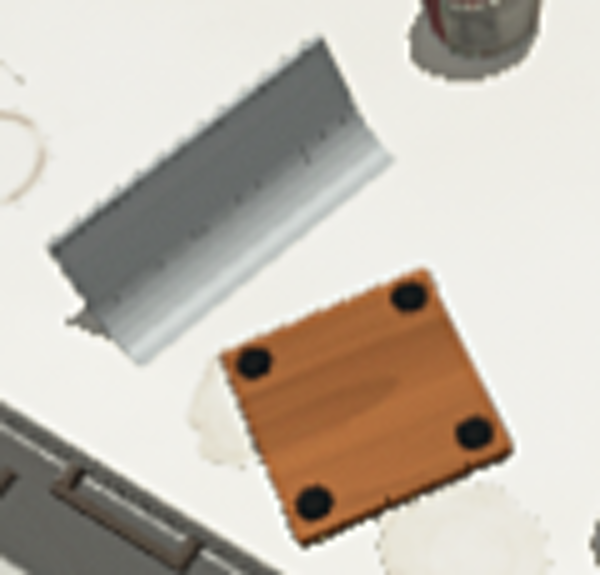

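View pics/s0c.png

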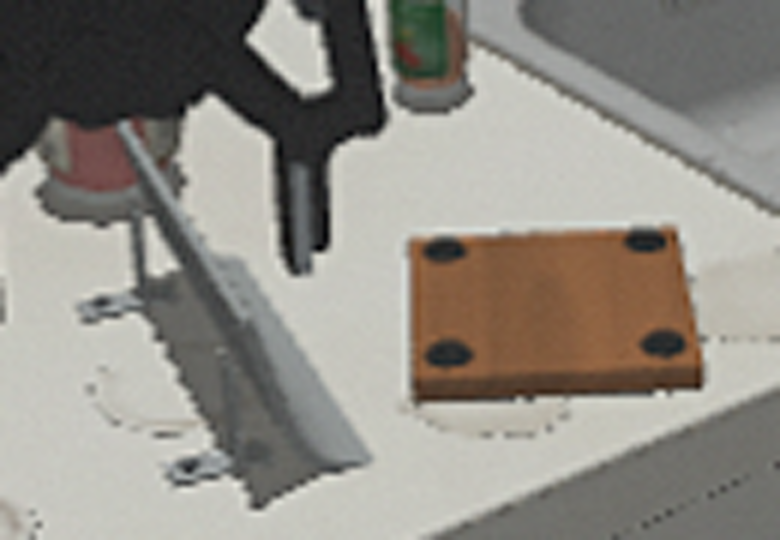

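```bash
python3 - <<'E'
from h import *
np.set_printoptions(precision=4,suppress=True)
S=lambda u,v,z:onz("side",180+(u-2)/5,135+(v-2)/5,z)
C=lambda u,v,z:onz("scene",200+(u-2.5)/6,195+(v-2.5)/6,z)
f=np.array([S(*p,.018)for p in[(254,362),(408,297),(473,434),(314,502)]]);print("feet side",f,f.mean(0))
g=np.array([C(*p,.018)for p in[(445,250),(645,240),(663,344),(449,353)]]);print("feet scene",g,g.mean(0))
for f in(f,g):
  for i in range(4):
    d=f[(i+1)%4]-f[i];print(np.hypot(*d[:2]),np.degrees(np.arctan2(d[1],d[0])))
t=[S(52,247,.08),S(321,39,.08)];b=[S(140,362,.0),S(393,158,.0)]
for q in(t,b):
  d=q[1]-q[0];print("guard",q,np.hypot(*d[:2]),np.degrees(np.arctan2(d[1],d[0])),(q[0]+q[1])/2)
print("scene guard br",C(370,462,0), "top far",C(122,125,.08))
for n,u,v in[("spice",328,170),("jam",275,143),("yog",377,333)]:print(n,onz("side",u,v,0))
E
```

```text
feet side [[0.4446 0.3236 0.018 ]
 [0.5239 0.2721 0.018 ]
 [0.4716 0.1917 0.018 ]
 [0.393  0.2437 0.018 ]] [0.4583 0.2578 0.018 ]
feet scene [[0.5221 0.2792 0.018 ]
 [0.4712 0.1992 0.018 ]
 [0.3905 0.2518 0.018 ]
 [0.4432 0.3306 0.018 ]] [0.4567 0.2652 0.018 ]
0.09458184710371283 -33.01722625289829
0.09586255177210859 -123.03175898343673
0.09430552280870667 146.50519547616778
0.0950768344422884 57.13661555173113
0.0947827755836249 -122.44792355597123
0.09639410146342843 146.91088145293537
0.09480025662329349 56.22084478287423
0.09419172351640603 -33.099180347739605
guard [array([0.4255, 0.4336, 0.08  ]), array([0.6145, 0.387 , 0.08  ])] 0.1946943047593227 -13.859562461611407 [0.52   0.4103 0.08  ]
guard [array([0.4154, 0.3897, 0.    ]), array([0.6047, 0.3428, 0.    ])] 0.19498355874058096 -13.928945989782168 [0.51   0.3662 0.    ]
scene guard br [0.4151 0.3909 0.    ] top far [0.6201 0.3912 0.08  ]
spice [0.7013 0.1535 0.    ]
jam [0.7022 0.3469 0.    ]
yog [ 0.3553 -0.1909  0.    ]
```

```bash
python3 - <<'E'
from h import *
for m in(manip,imaging,workorder):print(m.__name__,[x for x in dir(m) if x[0]!='_'])
print(manip.finger_overhang)
m=imaging.camera_model("wrist");print(m["hand_eye"])
# guard frame
G=np.array([.521,.4115]);X=np.array([.2405,.9707]);Y=np.array([-.9707,.2405])
c=np.array([.4575,.2615]);print("trivet in guard",(c-G)@X,(c-G)@Y)
E
```

```text
Traceback (most recent call last):
AttributeError: 'Robot' object has no attribute '__name__'. Did you mean: '__ne__'?
```

```bash
python3 - <<'E'
from h import *
for m in(manip,imaging,workorder):print([x for x in dir(m) if x[0]!='_'])
print(manip.finger_overhang)
m=imaging.camera_model("wrist");print(m["hand_eye"])
G=np.array([.521,.4115]);X=np.array([.2405,.9707]);Y=np.array([-.9707,.2405])
c=np.array([.4575,.2615]);print("trivet in guard",(c-G)@X,(c-G)@Y)
E
```

```text
['MotionError', 'finger_overhang', 'get_obs']
['camera', 'camera_model']
['hand_in']
0.011
[[-1.30306814e-04  9.53121892e-01  3.02586585e-01  7.69159301e-02]
 [ 9.99999942e-01  2.19839209e-04 -2.61831689e-04  4.27429878e-04]
 [-3.16077910e-04  3.02586533e-01 -9.53121865e-01 -1.31150399e-01]
 [ 0.00000000e+00  0.00000000e+00  0.00000000e+00  1.00000000e+00]]
trivet in guard -0.16087674999999996 0.02556445000000001
```

>>> {"api": "jog_arm", "payload": {
  "deltas": [
    {"gripper":0.5,"offset":[-0.0195,-0.0185,0],"rotation":[0,0,0]},
    {"gripper":0.5,"offset":[-0.0195,-0.0185,0],"rotation":[0,0,0]},
    {"gripper":0.5,"offset":[-0.0195,-0.0185,0],"rotation":[0,0,0]},
    {"gripper":0.5,"offset":[-0.0195,-0.0185,0],"rotation":[0,0,0]},
    {"gripper":0.5,"offset":[-0.0195,-0.0185,0],"rotation":[0,0,0]},
    {"gripper":0.5,"offset":[-0.0195,-0.0185,0],"rotation":[0,0,0]},
    {"gripper":0.5,"offset":[-0.0195,-0.0185,0],"rotation":[0,0,0]},
    {"gripper":0.5,"offset":[-0.0195,-0.0185,0],"rotation":[0,0,0]},
    {"gripper":0.5,"offset":[-0.0195,-0.0185,0],"rotation":[0,0,0]},
    {"gripper":0.5,"offset":[-0.0195,-0.0185,0],"rotation":[0,0,0]},
    {"gripper":0.5,"offset":[-0.0195,-0.0185,0],"rotation":[0,0,0]},
    {"gripper":0.5,"offset":[-0.0195,-0.0185,0],"rotation":[0,0,0]},
    {"gripper":0.5,"offset":[-0.0195,-0.0185,0],"rotation":[0,0,0]},
    {"gripper":0.5,"offset":[-0.0195,-0.0185,0],"rotation":[0,0,0]},
    {"gripper":0.5,"offset":[-0.0195,-0.0185,0],"rotation":[0,0,0]},
    {"gripper":0.5,"offset":[-0.0195,-0.0185,0],"rotation":[0,0,0]},
    {"gripper":0.5,"offset":[-0.0195,-0.0185,0],"rotation":[0,0,0]},
    {"gripper":0.5,"offset":[-0.0195,-0.0185,0],"rotation":[0,0,0]}
  ]
}}

```text
clock: 1.9
position: [0.4306, 0.1512, 0.2421]
ee_rot: [0.176, 0.984, -0.0, -0.0]
ft_force: [0.6, -0.8, -0.0]
grip_width: 0.504
grasp_force: 0.0
```

>>> {"api": "jog_arm", "payload": {
  "deltas": [
    {"gripper":0.5,"offset":[0,0,0.01],"rotation":[0,0,4.2]},
    {"gripper":0.5,"offset":[0,0,0.01],"rotation":[0,0,4.2]},
    {"gripper":0.5,"offset":[0,0,0.01],"rotation":[0,0,4.2]},
    {"gripper":0.5,"offset":[0,0,0.01],"rotation":[0,0,4.2]},
    {"gripper":0.5,"offset":[0,0,0.01],"rotation":[0,0,4.2]},
    {"gripper":0.5,"offset":[0,0,0.01],"rotation":[0,0,4.2]},
    {"gripper":0.5,"offset":[0,0,0.01],"rotation":[0,0,4.2]},
    {"gripper":0.5,"offset":[0,0,0.01],"rotation":[0,0,4.2]},
    {"gripper":0.5,"offset":[0,0,0.01],"rotation":[0,0,4.2]},
    {"gripper":0.5,"offset":[0,0,0.01],"rotation":[0,0,4.2]},
    {"gripper":0.5,"offset":[0,0,0.01],"rotation":[0,0,4.2]},
    {"gripper":0.5,"offset":[0,0,0.01],"rotation":[0,0,4.2]},
    {"gripper":0.5,"offset":[0,0,0.01],"rotation":[0,0,4.2]},
    {"gripper":0.5,"offset":[0,0,0.01],"rotation":[0,0,4.2]},
    {"gripper":0.5,"offset":[0,0,0.01],"rotation":[0,0,4.2]},
    {"gripper":0.5,"offset":[0,0,0.01],"rotation":[0,0,4.2]},
    {"gripper":0.5,"offset":[0,0,0.01],"rotation":[0,0,4.2]},
    {"gripper":0.5,"offset":[0,0,0.01],"rotation":[0,0,4.2]},
    {"gripper":0.5,"offset":[0,0,0.01],"rotation":[0,0,4.2]},
    {"gripper":0.5,"offset":[0,0,0.01],"rotation":[0,0,4.2]}
  ]
}}

```text
clock: 3.9
position: [0.4302, 0.1523, 0.0417]
ee_rot: [0.79, 0.613, -0.0, -0.0]
ft_force: [0.4, -0.1, -0.7]
grip_width: 0.499
grasp_force: 0.0
```

>>> {"api": "jog_arm", "payload": {
  "deltas": [
    {"offset":[0,0,0.008]},
    {"offset":[0,0,0.008]},
    {"offset":[0,0,0.005]},
    {"offset":[0,0,0.003]},
    {"offset":[0,0,0.002]},
    {"offset":[0,0,0]}
  ]
}}

```text
schema error: expected keys gripper, offset, rotation
```

```bash
python3 - <<'E'
from h import *
snap("wrist","w1.png")
E
```

```text
(no output)
```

View pics/w1.png

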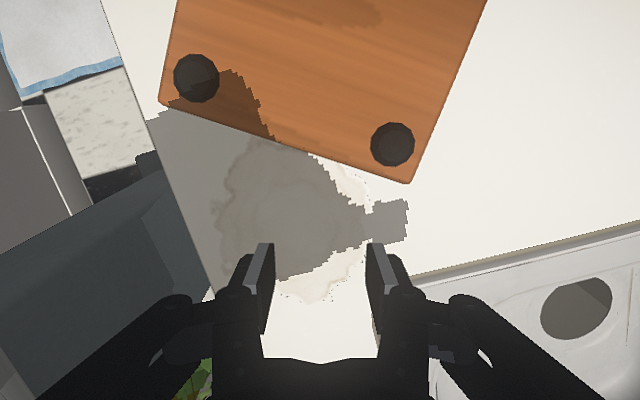

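The wrist view shows the trailing edge running from (160,103) to (408,183), with the fingers centred at about (320,260) on clear worktop. I'll lower them.

>>> {"api": "jog_arm", "payload": {
  "deltas": [
    {"gripper":0.5,"offset":[0,0,0.008],"rotation":[0,0,0.5]},
    {"gripper":0.5,"offset":[0,0,0.008],"rotation":[0,0,0]},
    {"gripper":0.5,"offset":[0,0,0.006],"rotation":[0,0,0]},
    {"gripper":0.5,"offset":[0,0,0.003],"rotation":[0,0,0]},
    {"gripper":0.5,"offset":[0,0,0.002],"rotation":[0,0,0]},
    {"gripper":0.5,"offset":[0,0,0],"rotation":[0,0,0]}
  ]
}}

```text
clock: 4.55
position: [0.4304, 0.1523, 0.0152]
ee_rot: [0.792, 0.61, -0.0, -0.0]
ft_force: [-0.3, -0.3, -0.2]
grip_width: 0.501
grasp_force: 0.0
```

>>> {"api": "jog_arm", "payload": {
  "deltas": [
    {"gripper":0.5,"offset":[0,0,0.002],"rotation":[0,0,0]},
    {"gripper":0.5,"offset":[0,0,0.002],"rotation":[0,0,0]},
    {"gripper":0.5,"offset":[0,0,0],"rotation":[0,0,0]}
  ]
}}

```text
clock: 4.85
position: [0.4303, 0.1523, 0.0112]
ee_rot: [0.792, 0.61, -0.0, -0.0]
ft_force: [-0.4, -0.0, -0.2]
grip_width: 0.502
grasp_force: 0.0
```

>>> {"api": "jog_arm", "payload": {
  "deltas": [
    {"gripper":0.5,"offset":[0,0,0.002],"rotation":[0,0,0]},
    {"gripper":0.5,"offset":[0,0,0],"rotation":[0,0,0]}
  ]
}}

```text
clock: 5.05
position: [0.4305, 0.1524, 0.0093]
ee_rot: [0.792, 0.61, 0.0, -0.0]
ft_force: [0.4, 0.2, 0.3]
grip_width: 0.495
grasp_force: 0.0
```

>>> {"api": "jog_arm", "payload": {
  "deltas": [
    {"gripper":0.5,"offset":[0.01,0,0],"rotation":[0,0,0]},
    {"gripper":0.5,"offset":[0.008,0,0],"rotation":[0,0,0]},
    {"gripper":0.5,"offset":[0.006,0.002,0],"rotation":[0,0,0]},
    {"gripper":0.5,"offset":[0.006,0.002,0],"rotation":[0,0,0]},
    {"gripper":0.5,"offset":[0.006,0.002,0],"rotation":[0,0,0]},
    {"gripper":0.5,"offset":[0.006,0.002,0],"rotation":[0,0,0]},
    {"gripper":0.5,"offset":[0.006,0.002,0],"rotation":[0,0,0]},
    {"gripper":0.5,"offset":[0.006,0.002,0],"rotation":[0,0,0]},
    {"gripper":0.5,"offset":[0.006,0.002,0],"rotation":[0,0,0]},
    {"gripper":0.5,"offset":[0.006,0.002,0],"rotation":[0,0,0]},
    {"gripper":0.5,"offset":[0.006,0.002,0],"rotation":[0,0,0]}
  ]
}}

```text
clock: 6.15
position: [0.4665, 0.2179, 0.0093]
ee_rot: [0.792, 0.61, 0.0, -0.0]
ft_force: [-2.4, -1.8, 3.0]
grip_width: 0.495
grasp_force: 1.8
```

```bash
python3 - <<'E'
from h import *
a=snap("wrist","w2.png");b=snap("side","d2.png")
b=cv2.resize(b[110:260,160:320],None,fx=3,fy=3,interpolation=cv2.INTER_CUBIC)
a=cv2.resize(a,None,fx=.45,fy=.45)
c=np.zeros((450,480+288,3),np.uint8);c[:,:480]=b;c[:180,480:]=a;cv2.imwrite("pics/c2.png",c)
E
```

```text
(no output)
```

View pics/c2.png

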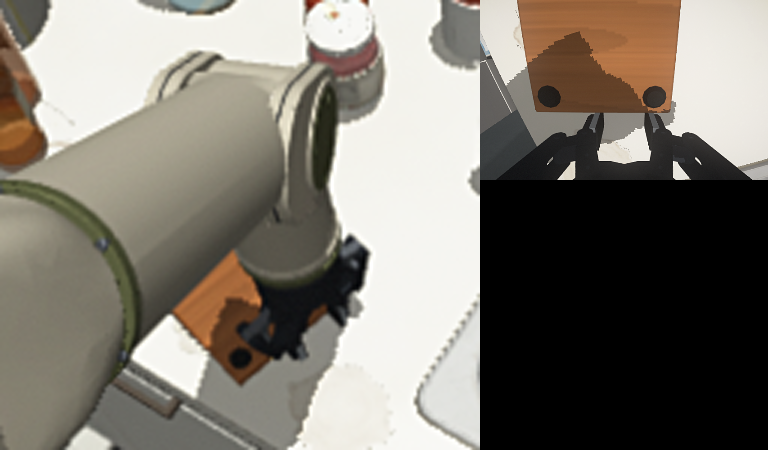

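The trivet is now square to the gripper. Its trailing edge spans (532–675,110) in the inset and the fingers are centred at 625, so the gripper sits 19 mm too far right. I'll back off, re-centre and push on.

>>> {"api": "jog_arm", "payload": {
  "deltas": [
    {"gripper":0.5,"offset":[-0.008,0,0],"rotation":[0,0,0]},
    {"gripper":0.5,"offset":[0,-0.009,0],"rotation":[0,0,0]},
    {"gripper":0.5,"offset":[0,-0.009,0],"rotation":[0,0,0]},
    {"gripper":0.5,"offset":[0.006,0,0],"rotation":[0,0,0]},
    {"gripper":0.5,"offset":[0.005,0,0],"rotation":[0,0,0]},
    {"gripper":0.5,"offset":[0.005,0,0],"rotation":[0,0,0]},
    {"gripper":0.5,"offset":[0.005,0,0],"rotation":[0,0,0]},
    {"gripper":0.5,"offset":[0.005,0,0],"rotation":[0,0,0]},
    {"gripper":0.5,"offset":[0.005,0,0],"rotation":[0,0,0]},
    {"gripper":0.5,"offset":[0.005,0,0],"rotation":[0,0,0]}
  ]
}}

```text
clock: 7.25
position: [0.4561, 0.249, 0.0093]
ee_rot: [0.792, 0.61, -0.0, 0.0]
ft_force: [-1.8, -5.2, 4.3]
grip_width: 0.501
grasp_force: 3.0
```

>>> {"api": "jog_arm", "payload": {
  "deltas": [
    {"gripper":0.5,"offset":[0.004,0,0],"rotation":[0,0,0]},
    {"gripper":0.5,"offset":[0.004,0,0],"rotation":[0,0,0]},
    {"gripper":0.5,"offset":[0.004,0,0],"rotation":[0,0,0]},
    {"gripper":0.5,"offset":[0.004,0,0],"rotation":[0,0,0]},
    {"gripper":0.5,"offset":[0.004,0,0],"rotation":[0,0,0]}
  ]
}}

```text
clock: 7.75
position: [0.4607, 0.2651, 0.0092]
ee_rot: [0.793, 0.61, -0.002, 0.001]
ft_force: [-6.1, -19.1, 19.1]
grip_width: 0.497
grasp_force: 12.3
```

>>> {"api": "jog_arm", "payload": {
  "deltas": [
    {"gripper":0.5,"offset":[0.003,0,0],"rotation":[0,0,0]},
    {"gripper":0.5,"offset":[0.003,0,0],"rotation":[0,0,0]},
    {"gripper":0.5,"offset":[0.003,0,0],"rotation":[0,0,0]}
  ]
}}

```text
clock: 8.05
position: [0.4635, 0.2742, 0.0092]
ee_rot: [0.793, 0.609, -0.002, 0.001]
ft_force: [-3.4, -12.0, 10.8]
grip_width: 0.501
grasp_force: 8.1
```

```bash
python3 - <<'E'
from h import *
a=snap("wrist","w3.png");b=snap("scene","s3.png")
b=cv2.resize(b[180:290,180:340],None,fx=3,fy=3,interpolation=cv2.INTER_CUBIC)
a=cv2.resize(a,(480,300))
cv2.imwrite("pics/c3.png",np.vstack([a,b[:300]]))
E
```

```text
(no output)
```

View pics/c3.png

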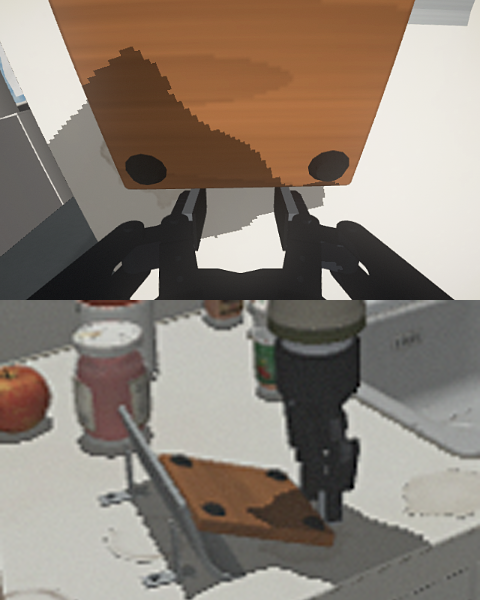

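The trivet is tipping up evenly on the cove, and its raised edge runs from (165,455) to (195,530) in the lower half of the picture. I'll keep pushing.

>>> {"api": "jog_arm", "payload": {
  "deltas": [
    {"gripper":0.5,"offset":[0.004,0,0],"rotation":[0,0,0]},
    {"gripper":0.5,"offset":[0.004,0,0],"rotation":[0,0,0]},
    {"gripper":0.5,"offset":[0.004,0,0],"rotation":[0,0,0]},
    {"gripper":0.5,"offset":[0.004,0,0],"rotation":[0,0,0]},
    {"gripper":0.5,"offset":[0.004,0,0],"rotation":[0,0,0]},
    {"gripper":0.5,"offset":[0.004,0,0],"rotation":[0,0,0]}
  ]
}}

```text
clock: 8.75
position: [0.4696, 0.2989, 0.0093]
ee_rot: [0.793, 0.61, -0.001, 0.001]
ft_force: [-1.9, -9.7, 8.9]
grip_width: 0.5
grasp_force: 6.3
```

>>> {"api": "jog_arm", "payload": {
  "deltas": [
    {"gripper":0.5,"offset":[0.004,0,0],"rotation":[0,0,0]},
    {"gripper":0.5,"offset":[0.004,0,0],"rotation":[0,0,0]},
    {"gripper":0.5,"offset":[0.004,0,0],"rotation":[0,0,0]},
    {"gripper":0.5,"offset":[0.004,0,0],"rotation":[0,0,0]},
    {"gripper":0.5,"offset":[0.004,0,0],"rotation":[0,0,0]},
    {"gripper":0.5,"offset":[0.004,0,0],"rotation":[0,0,0]}
  ]
}}

```text
clock: 9.35
position: [0.4756, 0.3231, 0.0093]
ee_rot: [0.792, 0.61, -0.0, 0.0]
ft_force: [-2.0, -7.0, 6.7]
grip_width: 0.5
grasp_force: 3.9
```

>>> {"api": "jog_arm", "payload": {
  "deltas": [
    {"gripper":0.5,"offset":[0.004,0,0],"rotation":[0,0,0]},
    {"gripper":0.5,"offset":[0.004,0,0],"rotation":[0,0,0]},
    {"gripper":0.5,"offset":[0.004,0,0],"rotation":[0,0,0]}
  ]
}}

```text
clock: 9.65
position: [0.4787, 0.3346, 0.0093]
ee_rot: [0.792, 0.61, -0.0, 0.0]
ft_force: [-1.5, -5.5, 6.1]
grip_width: 0.5
grasp_force: 4.0
```

>>> {"api": "jog_arm", "payload": {
  "deltas": [
    {"gripper":0.5,"offset":[0.004,0,0],"rotation":[0,0,0]},
    {"gripper":0.5,"offset":[0.003,0,0],"rotation":[0,0,0]},
    {"gripper":0.5,"offset":[0,0,0],"rotation":[0,0,0]},
    {"gripper":0.5,"offset":[-0.003,0,0],"rotation":[0,0,0]},
    {"gripper":0.5,"offset":[-0.003,0,0],"rotation":[0,0,0]},
    {"gripper":0.5,"offset":[-0.005,0,0],"rotation":[0,0,0]},
    {"gripper":0.5,"offset":[-0.01,0,0],"rotation":[0,0,0]},
    {"gripper":0.5,"offset":[-0.02,0,0],"rotation":[0,0,0]},
    {"gripper":0.5,"offset":[-0.02,0,0],"rotation":[0,0,0]},
    {"gripper":0.5,"offset":[-0.02,0,0],"rotation":[0,0,0]}
  ]
}}

```text
clock: 10.65
position: [0.4593, 0.2622, 0.0093]
ee_rot: [0.792, 0.61, 0.0, -0.0]
ft_force: [0.0, 0.8, 1.1]
grip_width: 0.499
grasp_force: 0.5
```

```bash
python3 - <<'E'
from h import *
a=snap("wrist","w4.png");b=snap("scene","s4.png")
b=cv2.resize(b[190:290,190:320],None,fx=5,fy=5,interpolation=cv2.INTER_CUBIC)
cv2.imwrite("pics/c4.png",b)
print(manip.get_obs()["joint_pos"])
E
```

```text
[-0.85911218  0.39136493  0.29670253  1.950618   -0.1527346   0.82165121
 -0.74001816]
```

View pics/c4.png

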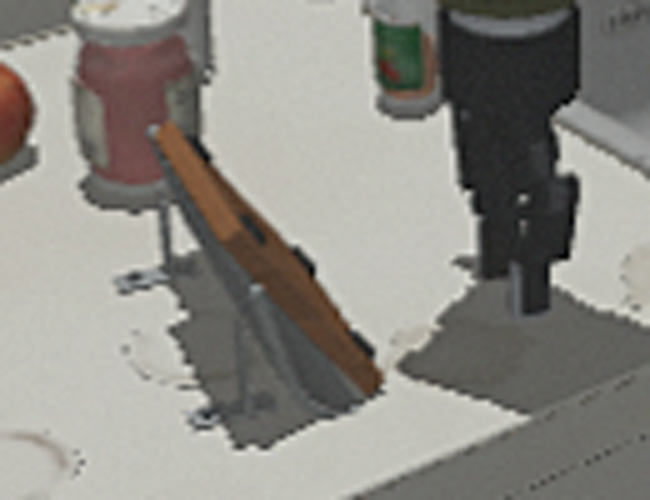

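The trivet leans by itself. Its near bottom corner is at about (382,383) in the crop, the near top corner about (240,228), and the far top about (165,125). Next I'll work out the angle and offset by projecting the trivet model.

```bash
cat >> h.py <<'E'
G=np.array([.521,.4115,0]);X=np.array([.2405,.9707,0]);Y=np.array([-.9707,.2405,0]);Z=np.array([0,0,1.])
def lean(th,y0):
    t=np.radians(th);u=np.cos(t)*X+np.sin(t)*Z;n=-np.sin(t)*X+np.cos(t)*Z
    P=G-X*.080/np.tan(t)+Y*y0
    return P,u,n
E
python3 - <<'E'
from h import *
for th in(50,55,60,65):
  for y0 in(.023,):
    P,u,n=lean(th,y0);r=[]
    for a,y,c in[(0,.065,.014),(0,.065,0),(.13,.065,0),(.13,.065,.014),(.13,-.065,.014),(.13,-.065,0)]:
      q=proj("scene",P+u*a+Y*y+n*c);r.append(tuple(np.round((q-190)*5+2).astype(int)))
    print(th,[(int(a),int(b))for a,b in r])
print([(np.round((proj("scene",q)-190)*5+2)) for q in (G+.1*Y+.08*Z,G-.1*Y+.08*Z,G+.1*Y-.048*X)])
E
```

```text
50 [(411, 371), (392, 391), (222, 255), (242, 235), (172, 127), (154, 145)]
55 [(392, 377), (372, 396), (216, 244), (238, 224), (169, 117), (149, 134)]
60 [(375, 383), (353, 400), (215, 233), (238, 215), (169, 108), (148, 124)]
65 [(360, 388), (337, 404), (217, 223), (241, 207), (172, 101), (149, 115)]
[array([264., 295.]), array([159., 129.]), array([364., 411.])]
```

```bash
cat > fk.py <<'E'
import numpy as np,itertools
from scipy.spatial.transform import Rotation as R
from scipy.optimize import least_squares
D=[([-1.23961203,.33281394,-.06469309,1.46084712,.02161292,1.34990356,-.08848801],[.21643094,.58599015,.24159706],[.175957604,.984397539,-6.33459644e-4,-7.65560549e-5]),
([-.85911218,.39136493,.29670253,1.950618,-.1527346,.82165121,-.74001816],[.4593,.2622,.0093],[.7925,.61,0,0])]
AX="zyzyzyz"
def fk(q,p,s):
    r=R.from_euler('z',p[7]);r=R.identity();t=np.array([p[8],p[9],p[0]])
    off=[None,None,(p[4],p[1]),None,(p[5],p[2]),None,(p[6],p[3])]
    for i,a in enumerate(AX):
        r=r*R.from_euler(a,s[i]*q[i])
        if off[i]:t=t+r.apply([off[i][0],0,off[i][1]])
        if i==2: t=t
    return t,r*R.from_euler('z',p[7])
LO=np.array([-2.6,-.5,-1.47,.16,-1.27,.06,-2.6]);HI=np.array([2.6,2.12,1.34,2.42,4.41,2.06,2.6])
E
python3 - <<'E'
from fk import *
np.set_printoptions(precision=3,suppress=True)
def res(p,s,reg=1e-2):
    e=[]
    for q,x,o in D:
        t,r=fk(q,p,s);e+=list(t-x)+list(.3*(r.inv()*R.from_quat(o)).as_rotvec())
    return np.array(e+list(reg*np.array([p[4],p[5],p[6],p[8],p[9]])))
out=[]
for a,b,c,d in itertools.product([-1,1],repeat=4):
  s=(a,1,b,1,c,1,d)
  for y0 in(0,1.57,3.14,-1.57):
    f=least_squares(lambda p:res(p,s),[.35,.42,.4,.25,0,0,0,y0,0,0]);out.append((f.cost,s,f.x))
out.sort(key=lambda t:t[0])
for o in out[:6]:print(o[0],o[1],o[2])
E
```

```text
2.2775055784845167e-07 (-1, 1, -1, 1, -1, 1, -1) [-30.057   0.341   0.49  -30.085  -0.004   0.002  -0.      1.57    0.045
  -0.013]
2.4843911133502977e-07 (-1, 1, -1, 1, -1, 1, -1) [-6.803  0.359  0.497 -6.831 -0.002  0.017 -0.009  1.57   0.047 -0.003]
2.566994148450373e-07 (-1, 1, -1, 1, -1, 1, -1) [-2.55   0.362  0.498 -2.577 -0.002  0.019 -0.011  1.57   0.048 -0.002]
2.602664964390392e-07 (-1, 1, -1, 1, -1, 1, -1) [-0.904  0.363  0.498 -0.932 -0.002  0.021 -0.011  1.57   0.048 -0.001]
0.003377192214323278 (-1, 1, -1, 1, 1, 1, -1) [-0.015  0.332  0.501 -0.071  0.003  0.017 -0.021  1.669  0.043 -0.007]
0.0033771922143232816 (-1, 1, -1, 1, 1, 1, -1) [-0.015  0.332  0.501 -0.071  0.003  0.017 -0.021  1.669  0.043 -0.007]
```

>>> {"api": "jog_arm", "payload": {
  "deltas": [
    {"gripper":0.5,"offset":[0,0,-0.03],"rotation":[0,0,0]},
    {"gripper":0.5,"offset":[0,0,-0.04],"rotation":[0,0,0]},
    {"gripper":0.5,"offset":[0,0,-0.04],"rotation":[0,0,0]},
    {"gripper":0.5,"offset":[0,0,-0.04],"rotation":[0,0,0]},
    {"gripper":0.5,"offset":[0,0,-0.04],"rotation":[0,0,0]},
    {"gripper":0.6,"offset":[0.03,0,0],"rotation":[0,0,0]},
    {"gripper":0.6,"offset":[0.03,0,0],"rotation":[0,0,0]},
    {"gripper":0.6,"offset":[0.03,0,0],"rotation":[0,0,0]},
    {"gripper":0.6,"offset":[0.03,0,0],"rotation":[0,0,0]},
    {"gripper":0.6,"offset":[0.03,0,0],"rotation":[0,0,0]},
    {"gripper":0.6,"offset":[0.03,0,0],"rotation":[0,0,0]},
    {"gripper":0.6,"offset":[0.029,0,0],"rotation":[0,0,0]}
  ]
}}

```text
clock: 11.95
position: [0.5129, 0.467, 0.1989]
ee_rot: [0.792, 0.611, -0.0, -0.0]
ft_force: [-0.1, 0.2, 1.1]
grip_width: 0.595
grasp_force: 0.0
```

```bash
python3 - <<'E'
from h import *
for u,v in[(163,162),(145,120),(222,108),(272,112),(320,128)]:print(u,v,onz("side",u,v,0))
E
```

```text
163 162 [0.46564798 0.61005667 0.        ]
145 120 [0.56044852 0.77886389 0.        ]
222 108 [0.73099994 0.58148041 0.        ]
272 112 [8.00979263e-01 4.25943440e-01 1.11022302e-16]
320 128 [0.82463514 0.25551556 0.        ]
```

```bash
python3 - <<'E'
from h import *
a=cv2.imread("pics/s0.png")[190:310,60:220];b=cv2.imread("pics/d0.png")[50:210,100:260]
cv2.imwrite("pics/bt.png",np.hstack([cv2.resize(a,(400,300),interpolation=cv2.INTER_CUBIC),cv2.resize(b,(400,400),interpolation=cv2.INTER_CUBIC)[:300]]))
for z in(.0,.1,.15,.2,.25,.3):print(z,[proj("scene",[.466,.61,z]).round(),proj("side",[.466,.61,z]).round()])
print(ray("scene",156,203),ray("side",138,97))
# triangulate tops: bottle A scene(156,203) side (138,97)?
import itertools
for (s,d) in itertools.product([(128,212),(156,203)],[(138,97),(142,110)]):
    p,u=ray("scene",*s);q,v=ray("side",*d)
    A=np.stack([u,-v],1);t=np.linalg.lstsq(A,q-p,rcond=None)[0];print(s,d,(p+u*t[0]+q+v*t[1])/2,np.linalg.norm(p+u*t[0]-q-v*t[1]))
E
```

```text
0.0 [array([171., 294.]), array([163., 162.])]
0.1 [array([166., 258.]), array([151., 143.])]
0.15 [array([163., 238.]), array([144., 133.])]
0.2 [array([160., 218.]), array([137., 121.])]
0.25 [array([157., 198.]), array([129., 109.])]
0.3 [array([154., 176.]), array([121.,  96.])]
(array([-0.46302937,  0.92283524,  0.66551988]), array([ 0.92286493, -0.30662954, -0.42437635])) (array([ 0.16318822, -0.14450369,  0.99288755]), array([ 0.35221387,  0.77926314, -0.75946775]))
(128, 212) (138, 97) [0.52630877 0.65945344 0.20809473] 0.00207360554971904
(128, 212) (142, 110) [0.5170483  0.65014722 0.19552889] 0.03423471082998934
(156, 203) (138, 97) [0.50108433 0.61244414 0.23679898] 0.03076640601982395
(156, 203) (142, 110) [0.49311599 0.60388405 0.22408989] 0.0037548463938424747
```

The bottle behind the guard is about 0.23 m tall at (0.49, 0.60), which leaves about 30 mm for the tilted gripper. I'll yaw the tool, then tilt it.

>>> {"api": "jog_arm", "payload": {
  "deltas": [
    {"gripper":0.6,"offset":[0,0,0],"rotation":[0,0,-6.5]},
    {"gripper":0.6,"offset":[0,0,0],"rotation":[0,0,-6.5]},
    {"gripper":0.6,"offset":[0,0,0],"rotation":[0,0,-6.5]},
    {"gripper":0.6,"offset":[0,0,0],"rotation":[0,0,-6.5]},
    {"gripper":0.6,"offset":[0,0,0],"rotation":[0,0,-6.5]},
    {"gripper":0.6,"offset":[0,0,0],"rotation":[0,0,-6.5]},
    {"gripper":0.6,"offset":[0,0,0],"rotation":[0,0,-6.5]},
    {"gripper":0.6,"offset":[0,0,0],"rotation":[0,0,-6.5]},
    {"gripper":0.6,"offset":[0,0,0],"rotation":[0,0,-6.5]},
    {"gripper":0.6,"offset":[0,0,0],"rotation":[0,0,-6.5]},
    {"gripper":0.6,"offset":[0,0,0],"rotation":[0,0,-6.5]},
    {"gripper":0.6,"offset":[0,0,0],"rotation":[0,0,-6.5]},
    {"gripper":0.6,"offset":[0,0,0],"rotation":[0,0,-6.5]},
    {"gripper":0.6,"offset":[0,0,0],"rotation":[0,0,-6.5]}
  ]
}}

```text
clock: 13.35
position: [0.5128, 0.4657, 0.1989]
ee_rot: [0.117, 0.993, -0.0, -0.0]
ft_force: [-1.4, 0.4, 1.5]
grip_width: 0.6
grasp_force: 0.0
```

>>> {"api": "jog_arm", "payload": {
  "deltas": [
    {"gripper":0.6,"offset":[0,0,0],"rotation":[4.2,0,0]},
    {"gripper":0.6,"offset":[0,0,0],"rotation":[4.2,0,0]},
    {"gripper":0.6,"offset":[0,0,0],"rotation":[4.2,0,0]},
    {"gripper":0.6,"offset":[0,0,0],"rotation":[4.2,0,0]},
    {"gripper":0.6,"offset":[0,0,0],"rotation":[4.2,0,0]},
    {"gripper":0.6,"offset":[0,0,0],"rotation":[4.2,0,0]},
    {"gripper":0.6,"offset":[0,0,0],"rotation":[4.2,0,0]},
    {"gripper":0.6,"offset":[0,0,0],"rotation":[4.2,0,0]},
    {"gripper":0.6,"offset":[0,0,0],"rotation":[0,0,0]}
  ]
}}

```text
clock: 14.25
position: [0.5118, 0.4666, 0.1955]
ee_rot: [0.113, 0.95, -0.289, -0.036]
ft_force: [-0.9, 0.2, -1.2]
grip_width: 0.601
grasp_force: 0.0
```

```bash
cat >> h.py <<'E'
def gf():
    o=manip.get_obs();M=np.stack([X,Y,Z]);r=R.from_quat(o["ee_rot"]).as_matrix()
    print("t",round(o["clock"],2),"guard pos",(M@(o["position"]-G)).round(4),"axes(cols x y z)\n",(M@r).round(3))
    print("q",o["joint_pos"].round(4).tolist(),"F",o["ft_force"].round(1));return o
E
python3 - <<'E'
from h import *
o=gf();print(o["position"].tolist(),o["ee_rot"].tolist())
for y in(.0,.023):
  P,u,n=lean(56.5,y);M=np.stack([X,Y,Z]);print((M@(P+.116*u+.007*n-G)).round(4),(M@u).round(3))
snap("wrist","w5.png")
E
```

```text
t 14.25 guard pos [0.0512 0.0222 0.1955] axes(cols x y z)
 [[-0.005  0.83  -0.558]
 [ 1.     0.005 -0.   ]
 [ 0.003 -0.558 -0.83 ]]
q [-0.9518, 0.9479, 0.0996, 0.7294, 0.1848, 1.9991, 0.493] F [-0.9  0.2 -1.2]
[0.5117690210797352, 0.46657934979184845, 0.1954801595119535] [0.11328537444009633, 0.9497972749955692, -0.289401507935274, -0.03603231263390904]
[0.0052 0.     0.1006] [ 0.552 -0.     0.834]
[0.0052 0.023  0.1006] [ 0.552 -0.     0.834]
```

View pics/w5.png

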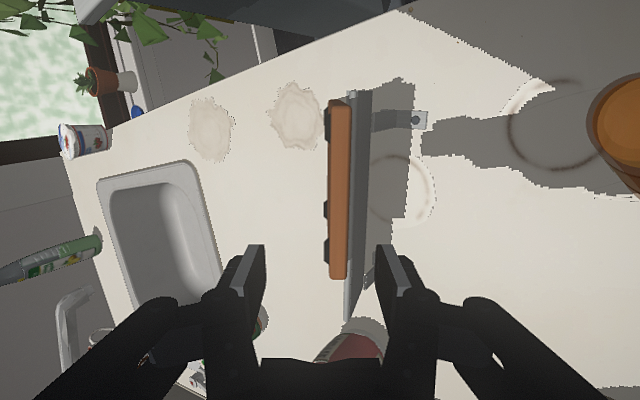

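The wrist view shows the trivet edge-on: its end face spans columns 330–351 and rows 99–278, with the feet on the left and the guard top edge right behind. I'll convert that to tool coordinates.

```bash
python3 - <<'E'
from h import *
m=imaging.camera_model("wrist");H=np.array(m["hand_eye"])
o={"ee_rot":[0,0,0,1],"position":[0,0,0]}
for z in(.085,.0905,.096):
  print(z,[onz("wrist",u,v,z,o).round(4)[:2].tolist() for u,v in[(332,100),(352,100),(330,277),(347,278),(341,99),(339,278)]])
E
```

```text
0.085 [[0.0697, 0.0082], [0.0697, 0.0207], [-0.0562, 0.0081], [-0.0571, 0.0207], [0.0703, 0.0138], [-0.0571, 0.0148]]
0.0905 [[0.0695, 0.0084], [0.0695, 0.0212], [-0.0596, 0.0083], [-0.0605, 0.0212], [0.0701, 0.0141], [-0.0605, 0.0151]]
0.096 [[0.0693, 0.0086], [0.0694, 0.0217], [-0.063, 0.0085], [-0.0639, 0.0217], [0.07, 0.0145], [-0.0639, 0.0155]]
```

>>> {"api": "jog_arm", "payload": {
  "deltas": [
    {"gripper":0.6,"offset":[0.005,0.0147,0],"rotation":[0,0,0]},
    {"gripper":0.6,"offset":[0,0,0.012],"rotation":[0,0,0]},
    {"gripper":0.6,"offset":[0,0,0.012],"rotation":[0,0,0]},
    {"gripper":0.6,"offset":[0,0,0.012],"rotation":[0,0,0]},
    {"gripper":0.6,"offset":[0,0,0.012],"rotation":[0,0,0]},
    {"gripper":0.6,"offset":[0,0,0.012],"rotation":[0,0,0]},
    {"gripper":0.6,"offset":[0,0,0.012],"rotation":[0,0,0]},
    {"gripper":0.6,"offset":[0,0,0.012],"rotation":[0,0,0]},
    {"gripper":0.6,"offset":[0,0,0.01],"rotation":[0,0,0]},
    {"gripper":0.6,"offset":[0,0,0.008],"rotation":[0,0,0]},
    {"gripper":0.6,"offset":[0,0,0],"rotation":[0,0,0]}
  ]
}}

```text
clock: 15.4
position: [0.4976, 0.423, 0.1059]
ee_rot: [0.115, 0.95, -0.287, -0.035]
ft_force: [0.2, 0.3, -0.1]
grip_width: 0.6
grasp_force: 0.0
```

```bash
python3 - <<'E'
from h import *
o=gf();print(o["position"].tolist(),o["ee_rot"].tolist())
E
```

```text
t 15.4 guard pos [0.0056 0.0255 0.1059] axes(cols x y z)
 [[-0.002  0.833 -0.553]
 [ 1.     0.002 -0.001]
 [ 0.    -0.553 -0.833]]
q [-0.9401, 0.8803, 0.0882, 1.0324, 0.1857, 1.7602, 0.4499] F [ 0.2  0.3 -0.1]
[0.4975716721352562, 0.423046816589906, 0.10591105100303816] [0.11506510213532906, 0.9503761570061297, -0.28692890412481703, -0.034885332771501645]
```

>>> {"api": "jog_arm", "payload": {
  "deltas": [
    {"gripper":0.6,"offset":[0,0.002,0.004],"rotation":[0,0,0]},
    {"gripper":0.1,"offset":[0,0,0],"rotation":[0,0,0]},
    {"gripper":0.1,"offset":[0,0,0],"rotation":[0,0,0]},
    {"gripper":0.1,"offset":[0,0,0],"rotation":[0,0,0]},
    {"gripper":0.1,"offset":[0,0,0],"rotation":[0,0,0]},
    {"gripper":0.1,"offset":[0,0,0],"rotation":[0,0,0]},
    {"gripper":0.1,"offset":[0,0,0],"rotation":[0,0,0]},
    {"gripper":0.1,"offset":[0,0,0],"rotation":[0,0,0]}
  ],
  "newtons": 50
}}

```text
clock: 16.2
position: [0.4977, 0.423, 0.1021]
ee_rot: [0.115, 0.95, -0.287, -0.035]
ft_force: [-1.1, -4.6, 2.7]
grip_width: 0.151
grasp_force: 54.0
```

```bash
python3 - <<'E'
from h import *
o=gf();print(o["position"].tolist(),o["ee_rot"].tolist())
E
cat > ik.py <<'E'
from fk import *
D=D+[([-0.9401,0.8803,0.0882,1.0324,0.1857,1.7602,0.4499],[.49757,.42305,.10591],[.115065,.950376,-.286929,-.034885]),
([-0.9518,0.9479,0.0996,0.7294,0.1848,1.9991,0.493],[.511769,.466579,.19548],[.113285,.949797,-.289402,-.036032])]
S=(-1,1,-1,1,-1,1,-1)
def res(p,reg=1e-3):
    e=[]
    for q,x,o in D:
        t,r=fk(q,p,S);e+=list(t-x)+list(.3*(r.inv()*R.from_quat(o)).as_rotvec())
    return np.array(e+list(reg*np.array([p[4],p[5],p[6],p[8],p[9]])))
f=least_squares(res,[.35,.42,.4,.25,0,0,0,1.57,0,0]);PR=f.x
if __name__=="__main__":
    np.set_printoptions(precision=4,suppress=True);print(f.cost,PR,f.fun[:24])
E
python3 ik.py
```

```text
t 16.2 guard pos [0.0055 0.0254 0.1021] axes(cols x y z)
 [[-0.002  0.833 -0.554]
 [ 1.     0.002 -0.001]
 [-0.    -0.554 -0.833]]
q [-0.9402, 0.8839, 0.0881, 1.0348, 0.186, 1.7547, 0.4485] F [-1.1 -4.6  2.7]
[0.4976589754108799, 0.4229597312168634, 0.10205051835702442] [0.11499696040008188, 0.9502965211129736, -0.2872540653486188, -0.034602355411348956]
8.989798152450202e-06 [ 0.3183  0.361   0.4985  0.2604  0.0372  0.038   0.0044  1.5703  0.0443
 -0.0167] [-0.001  -0.0005 -0.0015 -0.      0.      0.0002  0.0011  0.0004  0.0012
 -0.0001  0.0002 -0.0005 -0.0018 -0.0007 -0.0012  0.     -0.      0.0002
  0.0017  0.0009  0.0016  0.      0.      0.0001]
```

The trivet is gripped (opening 0.151, 54 N). I'll check with the fitted kinematics which laying directions the arm can reach.

```bash
cat > plan.py <<'E'
from ik import *
np.set_printoptions(precision=3,suppress=True)
q0=np.array([-0.9402,0.8839,0.0881,1.0348,0.186,1.7547,0.4485])
Gx=np.array([.521,.4115,0]);X=np.array([.2405,.9707,0]);Y=np.array([-.9707,.2405,0]);Z=np.array([0,0,1.])
def ik(t,r,qp):
    def e(q):
        a,b=fk(q,PR,S);return np.r_[(a-t)*10,3*(b.inv()*r).as_rotvec(),.02*(q-qp)]
    f=least_squares(e,np.clip(qp,LO+.02,HI-.02),bounds=(LO+.01,HI-.01));a,b=fk(f.x,PR,S)
    return f.x,np.linalg.norm(a-t),np.degrees(np.linalg.norm((b.inv()*r).as_rotvec()))
def pose(psi,al):
    h=np.array([np.cos(psi),np.sin(psi),0]);z=np.cos(al)*h-np.sin(al)*Z;y=np.sin(al)*h+np.cos(al)*Z
    return R.from_matrix(np.stack([np.cross(y,z),y,z],1)),h
E
python3 - <<'E'
from plan import *
t0,r0=fk(q0,PR,S)
# al runs 124 deg (lean) -> final; psi blends 76->psi
for psi in(76,50,30,10,100):
  for c in((-.125,.02),):
    C=Gx+c[0]*X+c[1]*Y
    q=q0;bad=[];N=24
    for k in range(N+1):
      s=k/N;al=np.radians(123.5+(20-123.5)*s);ps=np.radians(76+(psi-76)*s)
      r,h=pose(ps,al)
      fin=C-h*.051;fin=fin+Z*(.110*np.sin(al)+.011*np.cos(al)) if 0 else C-h*.051+Z*.06
      t=t0+(fin-t0)*s+Z*.06*np.sin(np.pi*s)
      q,a,b=ik(t,r,q)
      if a>.004 or b>2:bad.append((k,round(a*1e3),round(b)))
    print(psi,q,bad)
E
```

```text
76 [ 1.166  1.008 -0.958  2.303 -0.888  0.567  2.59 ] []
50 [-1.535 -0.137  1.33   2.41  -1.26   0.509  1.855] [(18, 6, 1), (19, 20, 5), (20, 34, 9), (21, 49, 12), (22, 63, 16), (23, 79, 20), (24, 94, 23)]
30 [ 0.597 -0.49  -1.46   2.41  -0.206  0.07  -0.381] [(18, 4, 1), (19, 16, 6), (20, 28, 10), (21, 40, 14), (22, 53, 17), (23, 69, 20), (24, 79, 23)]
10 [ 0.655 -0.49  -1.46   2.41  -0.344  0.07  -0.396] [(19, 12, 2), (20, 30, 5), (21, 41, 10), (22, 52, 14), (23, 63, 19), (24, 75, 23)]
100 [ 0.198  0.632 -0.17   1.994 -1.137  1.303  2.59 ] []
```

```bash
python3 - <<'E'
from plan import *
t0,r0=fk(q0,PR,S)
for psi in(76,90,105,120):
  for af in(50,40,30):
    C=Gx-.125*X+.02*Y;q=q0;bad=[];N=24;mj=0
    for k in range(N+9):
      s=min(k/N,1);al=np.radians(123.5+(af-123.5)*s);ps=np.radians(76+(psi-76)*s)
      r,h=pose(ps,al);far=C+h*.065
      zT=.110*np.sin(al)+.011*np.cos(al)
      fin=far-h*.116*np.cos(al)+Z*zT
      if k<=N: t=t0+(fin-t0)*s+Z*.06*np.sin(np.pi*s)
      else:
        w=(k-N)/8;low=far-h*.135+Z*.02;t=fin+(low-fin)*w
      qn,a,b=ik(t,r,q);mj=max(mj,abs(qn-q).max());q=qn
      if k==N:qr=q
      if a>.004 or b>2:bad.append((k,round(a*1e3),round(b)))
    print(psi,af,qr,q,"maxstep",round(mj,2),bad)
E
```

```text
76 50 [-0.404  0.13   0.131  2.266 -1.115  0.69   1.927] [-0.127  0.271 -0.002  2.331 -1.26   0.679  2.277] maxstep 0.18 []
76 40 [ 0.528  0.278 -0.676  2.33  -1.26   0.671  2.289] [ 0.591  0.456 -0.594  2.342 -1.254  0.643  2.518] maxstep 0.48 []
76 30 [ 0.847  0.572 -0.845  2.341 -1.26   0.655  2.581] [ 1.023  0.834 -0.863  2.309 -0.988  0.541  2.59 ] maxstep 0.66 []
90 50 [-0.34   0.213  0.099  2.15  -0.991  0.871  2.028] [-0.239  0.365  0.135  2.17  -1.079  0.871  2.294] maxstep 0.14 []
90 40 [-0.251  0.296  0.122  2.187 -1.208  0.99   2.32 ] [-0.18   0.444  0.154  2.172 -1.246  1.017  2.502] maxstep 0.15 []
90 30 [ 0.119  0.435 -0.154  2.177 -1.26   1.062  2.52 ] [ 0.37   0.588 -0.314  2.136 -1.134  1.001  2.59 ] maxstep 0.24 []
105 50 [-0.299  0.306  0.063  2.013 -0.863  1.045  2.131] [-0.21   0.47   0.099  1.985 -0.895  1.033  2.327] maxstep 0.12 []
105 40 [-0.207  0.404  0.073  2.009 -1.015  1.159  2.338] [-0.146  0.553  0.104  1.96  -1.021  1.166  2.474] maxstep 0.13 []
105 30 [-0.129  0.532  0.075  1.976 -1.126  1.291  2.499] [-0.088  0.65   0.1    1.922 -1.115  1.309  2.583] maxstep 0.14 []
120 50 [-0.281  0.4    0.026  1.87  -0.738  1.203  2.231] [-0.209  0.577  0.061  1.796 -0.741  1.186  2.377] maxstep 0.11 []
120 40 [-0.195  0.512  0.028  1.828 -0.85   1.319  2.375] [-0.146  0.665  0.057  1.746 -0.84   1.318  2.475] maxstep 0.12 []
120 30 [-0.123  0.643  0.023  1.766 -0.935  1.442  2.483] [-0.091  0.763  0.047  1.688 -0.919  1.453  2.544] maxstep 0.13 []
```

```bash
python3 - <<'E'
from h import *
from plan import pose,ik,fk,PR,S,q0
o=manip.get_obs();rn=R.from_quat(o["ee_rot"]);t0=o["position"]
al=np.radians(45);r,h=pose(np.radians(95),al)
C=G-.155*X+.02*Y;far=C+h*.065;zT=.110*np.sin(al)+.011*np.cos(al)
fin=far-h*.116*np.cos(al)+Z*zT;print("fin",fin,zT)
a=t0-.04*X+.07*Z;print("lift tool",rn.inv().apply(a-t0))
rv=(rn.inv()*r).as_rotvec();N=20;print("rv/row deg",np.degrees(rv)/N)
b=fin+.03*Z;q=q0;rr=rn
q,e1,e2=ik(a,rn,q);print(q,e1,e2)
for k in range(N):
    rr2=rn*R.from_rotvec(rv*(k+1)/N);print((rr.inv().apply((b-a)/N)*1e3).round(1), end=" ");
    q,e1,e2=ik(a+(b-a)*(k+1)/N,rr2,q);bot=a+(b-a)*(k+1)/N+rr2.apply([0,0,.116]);print(q.round(2),round(e1,4),round(e2,1),"bot guard",round((bot-G)@X,3),round(bot[2],3));rr=rr2
for u,v in[(180,215),(236,250),(302,243)]:
    p=onz("side",u,v,0)-G;print("edge/sink",p@X,p@Y)
E
```

```text
fin [0.466 0.249 0.086] 0.08555992052357224
lift tool [ 0.    -0.072 -0.036]
rv/row deg [-3.894  0.102 -1.012]
[-0.934  0.701  0.104  1.176  0.204  1.788  0.485] 4.358657081004773e-06 0.0006012999726993989
[-0.5 -4.1  6.1] [-0.92  0.64  0.1   1.25  0.18  1.71  0.51] 0.0 0.0 bot guard -0.099 0.069
[-0.5 -4.5  5.8] [-0.9   0.58  0.1   1.33  0.16  1.63  0.53] 0.0 0.0 bot guard -0.099 0.062
[-0.4 -4.9  5.5] [-0.88  0.53  0.09  1.4   0.14  1.55  0.56] 0.0 0.0 bot guard -0.098 0.056
[-0.3 -5.3  5.2] [-0.86  0.48  0.09  1.46  0.11  1.48  0.6 ] 0.0 0.0 bot guard -0.098 0.05
[-0.2 -5.6  4.8] [-0.83  0.43  0.09  1.53  0.08  1.41  0.64] 0.0 0.0 bot guard -0.097 0.046
[-0.1 -6.   4.4] [-0.81  0.38  0.09  1.59  0.05  1.34  0.69] 0.0 0.0 bot guard -0.096 0.041
[-0.  -6.2  4. ] [-0.78  0.34  0.09  1.65  0.01  1.27  0.74] 0.0 0.0 bot guard -0.095 0.037
[ 0.1 -6.5  3.6] [-0.75  0.3   0.09  1.71 -0.04  1.2   0.81] 0.0 0.0 bot guard -0.094 0.034
[ 0.2 -6.7  3.1] [-0.72  0.26  0.09  1.77 -0.09  1.14  0.88] 0.0 0.0 bot guard -0.094 0.031
[ 0.3 -6.9  2.6] [-0.69  0.22  0.09  1.82 -0.15  1.09  0.97] 0.0 0.
[... 392 characters left out ...]
 0.9 -7.4  0.2] [-0.5   0.13  0.13  2.04 -0.57  0.94  1.53] 0.0 0.0 bot guard -0.09 0.025
[ 1.1 -7.3 -0.3] [-0.46  0.13  0.15  2.07 -0.66  0.94  1.67] 0.0 0.0 bot guard -0.09 0.026
[ 1.2 -7.3 -0.8] [-0.42  0.13  0.16  2.1  -0.76  0.95  1.8 ] 0.0 0.0 bot guard -0.09 0.027
[ 1.3 -7.2 -1.3] [-0.39  0.14  0.17  2.13 -0.84  0.97  1.93] 0.0 0.0 bot guard -0.091 0.029
[ 1.4 -7.1 -1.8] [-0.35  0.16  0.18  2.15 -0.93  1.01  2.06] 0.0 0.0 bot guard -0.092 0.031
[ 1.6 -6.9 -2.2] [-0.31  0.18  0.19  2.16 -1.    1.05  2.17] 0.0 0.0 bot guard -0.094 0.034
edge/sink -0.009451339743614392 0.17033656202090938
edge/sink -0.2070643064587003 0.12261222001598789
edge/sink -0.3201336905620434 -0.01922705218636809
```

>>> {"api": "jog_arm", "payload": {
  "deltas": [
    {"gripper":0.1,"offset":[0,-0.009,-0.0045],"rotation":[0,0,0]},
    {"gripper":0.1,"offset":[0,-0.009,-0.0045],"rotation":[0,0,0]},
    {"gripper":0.1,"offset":[0,-0.009,-0.0045],"rotation":[0,0,0]},
    {"gripper":0.1,"offset":[0,-0.009,-0.0045],"rotation":[0,0,0]},
    {"gripper":0.1,"offset":[0,-0.009,-0.0045],"rotation":[0,0,0]},
    {"gripper":0.1,"offset":[0,-0.009,-0.0045],"rotation":[0,0,0]},
    {"gripper":0.1,"offset":[0,-0.009,-0.0045],"rotation":[0,0,0]},
    {"gripper":0.1,"offset":[0,-0.009,-0.0045],"rotation":[0,0,0]}
  ]
}}

```text
clock: 17.0
position: [0.4879, 0.384, 0.1724]
ee_rot: [0.115, 0.95, -0.287, -0.035]
ft_force: [-0.2, -0.4, -2.6]
grip_width: 0.151
grasp_force: 53.6
```

>>> {"api": "jog_arm", "payload": {
  "deltas": [
    {"gripper":0.1,"offset":[-0.0005,-0.0041,0.0061],"rotation":[-3.9,0.1,-1.0]},
    {"gripper":0.1,"offset":[-0.0005,-0.0045,0.0058],"rotation":[-3.9,0.1,-1.0]},
    {"gripper":0.1,"offset":[-0.0004,-0.0049,0.0055],"rotation":[-3.9,0.1,-1.0]},
    {"gripper":0.1,"offset":[-0.0003,-0.0053,0.0052],"rotation":[-3.9,0.1,-1.0]},
    {"gripper":0.1,"offset":[-0.0002,-0.0056,0.0048],"rotation":[-3.9,0.1,-1.0]},
    {"gripper":0.1,"offset":[-0.0001,-0.006,0.0044],"rotation":[-3.9,0.1,-1.0]},
    {"gripper":0.1,"offset":[0,-0.0062,0.004],"rotation":[-3.9,0.1,-1.0]},
    {"gripper":0.1,"offset":[0.0001,-0.0065,0.0036],"rotation":[-3.9,0.1,-1.0]},
    {"gripper":0.1,"offset":[0.0002,-0.0067,0.0031],"rotation":[-3.9,0.1,-1.0]},
    {"gripper":0.1,"offset":[0.0003,-0.0069,0.0026],"rotation":[-3.9,0.1,-1.0]},
    {"gripper":0.1,"offset":[0.0004,-0.0071,0.0022],"rotation":[-3.9,0.1,-1.0]},
    {"gripper":0.1,"offset":[0.0005,-0.0072,0.0017],"rotation":[-3.9,0.1,-1.0]},
    {"gripper":0.1,"offset":[0.0007,-0.0073,0.0012],"rotation":[-3.9,0.1,-1.0]},
    {"gripper":0.1,"offset":[0.0008,-0.0073,0.0007],"rotation":[-3.9,0.1,-1.0]},
    {"gripper":0.1,"offset":[0.0009,-0.0074,0.0002],"rotation":[-3.9,0.1,-1.0]},
    {"gripper":0.1,"offset":[0.0011,-0.0073,-0.0003],"rotation":[-3.9,0.1,-1.0]},
    {"gripper":0.1,"offset":[0.0012,-0.0073,-0.0008],"rotation":[-3.9,0.1,-1.0]},
    {"gripper":0.1,"offset":[0.0013,-0.0072,-0.0013],"rotation":[-3.9,0.1,-1.0]},
    {"gripper":0.1,"offset":[0.0014,-0.0071,-0.0018],"rotation":[-3.9,0.1,-1.0]},
    {"gripper":0.1,"offset":[0.0016,-0.0069,-0.0022],"rotation":[-3.9,0.1,-1.0]}
  ]
}}

```text
clock: 19.0
position: [0.4656, 0.2487, 0.1153]
ee_rot: [-0.039, 0.922, 0.385, -0.015]
ft_force: [-0.2, 0.4, -2.6]
grip_width: 0.152
grasp_force: 53.6
```

```bash
python3 - <<'E'
from h import *
from plan import pose
o=gf();r,h=pose(np.radians(95),np.radians(45));print("remaining rot deg",np.degrees((R.from_quat(o["ee_rot"]).inv()*r).as_rotvec()).round(1),"tool world cols\n",R.from_quat(o["ee_rot"]).as_matrix().round(3), o["position"],o["grasp_force"],o["grip_width"])
E
```

```text
t 19.0 guard pos [-0.171  0.015  0.115] axes(cols x y z)
 [[-0.321  0.666  0.673]
 [ 0.947  0.228  0.226]
 [-0.003  0.71  -0.704]]
q [-0.0856, 0.2925, -0.0402, 2.0404, -0.9572, 1.0317, 2.1446] F [-0.2  0.4 -2.6]
remaining rot deg [ 0.3  0.2 -0. ] tool world cols
 [[-0.996 -0.061 -0.058]
 [-0.084  0.701  0.708]
 [-0.003  0.71  -0.704]] [0.466 0.249 0.115] 53.5757839679718 0.15169935820703837
```

>>> {"api": "jog_arm", "payload": {
  "deltas": [
    {"gripper":0.1,"offset":[0,-0.0042,0.0042],"rotation":[0,0,0]},
    {"gripper":0.1,"offset":[0,-0.0042,0.0042],"rotation":[0,0,0]},
    {"gripper":0.1,"offset":[0,-0.0042,0.0042],"rotation":[0,0,0]},
    {"gripper":0.1,"offset":[0,-0.0028,0.0028],"rotation":[0,0,0]},
    {"gripper":0.1,"offset":[0,0,0],"rotation":[0,0,0]}
  ]
}}

```text
clock: 19.5
position: [0.4651, 0.2502, 0.0927]
ee_rot: [-0.039, 0.923, 0.383, -0.016]
ft_force: [-0.0, 0.1, -2.6]
grip_width: 0.154
grasp_force: 53.6
```

>>> {"api": "jog_arm", "payload": {
  "deltas": [
    {"gripper":0.1,"offset":[0,-0.0014,0.0014],"rotation":[0,0,0]},
    {"gripper":0.1,"offset":[0,-0.0014,0.0014],"rotation":[0,0,0]},
    {"gripper":0.1,"offset":[0,0,0],"rotation":[0,0,0]}
  ]
}}

```text
clock: 19.8
position: [0.4657, 0.2498, 0.0893]
ee_rot: [-0.039, 0.923, 0.384, -0.016]
ft_force: [0.0, -0.0, -1.8]
grip_width: 0.152
grasp_force: 53.6
```

>>> {"api": "jog_arm", "payload": {
  "deltas": [
    {"gripper":0.1,"offset":[0,-0.0008,0.0008],"rotation":[0,0,0]},
    {"gripper":0.1,"offset":[0,0,0],"rotation":[0,0,0]}
  ]
}}

```text
clock: 20.0
position: [0.466, 0.2496, 0.0885]
ee_rot: [-0.039, 0.922, 0.384, -0.015]
ft_force: [-0.9, -2.3, 3.5]
grip_width: 0.146
grasp_force: 54.4
```

>>> {"api": "jog_arm", "payload": {
  "deltas": [
    {"gripper":0.18,"offset":[0,0,0],"rotation":[0,0,0]},
    {"gripper":0.21,"offset":[0,0.0013,0],"rotation":[0,0,0]},
    {"gripper":0.24,"offset":[0,0.0013,0],"rotation":[0,0,0]},
    {"gripper":0.27,"offset":[0,0.0013,0],"rotation":[0,0,0]},
    {"gripper":0.27,"offset":[0,0.0008,0],"rotation":[0,0,0]}
  ]
}}

```text
clock: 20.5
position: [0.4652, 0.253, 0.0913]
ee_rot: [-0.039, 0.923, 0.383, -0.016]
ft_force: [0.0, -0.9, -0.8]
grip_width: 0.273
grasp_force: 0.4
```

```bash
python3 - <<'E'
from h import *
o=gf();a=snap("scene","s6.png");w=snap("wrist","w6.png")
b=cv2.resize(a[180:290,190:340],(750,550),interpolation=cv2.INTER_CUBIC)
cv2.imwrite("pics/c6.png",b)
E
```

```text
t 20.5 guard pos [-0.1673  0.0161  0.0913] axes(cols x y z)
 [[-0.321  0.668  0.671]
 [ 0.947  0.227  0.227]
 [-0.     0.709 -0.705]]
q [-0.0879, 0.3348, -0.0489, 2.049, -0.9803, 0.9944, 2.1835] F [ 0.  -0.9 -0.8]
```

```bash
cat > lower.py <<'E'
from h import *
from plan import pose,ik
o=manip.get_obs();t0=o["position"];psi=np.radians(95.0)
r0,h=pose(psi,np.radians(45));F=t0+r0.apply([0,-.0116,.118]);F[2]=0;print("F guard",(F-G)@X,(F-G)@Y)
def E(b):
    if b>np.radians(33.7): return F-h*.13*np.cos(b)+Z*.13*np.sin(b)
    fc=F-h*.0072;return fc+h*(-.124*np.cos(b)+.004*np.sin(b))+Z*(.124*np.sin(b)+.004*np.cos(b))
w=.65*.085/2
K=[]
for k in range(1,21): K.append((45-36*k/20,45+5*k/20,-.012+.010*k/20))   # beta 45->9, alpha 45->50
for k in range(1,11): K.append((9-8.5*k/10,50+15*k/10,-.002+.003*k/10))
rp=r0;tp=E(np.radians(45))-r0.apply([0,-w,-.012]);print("expected TCP after opening",tp)
q=o["joint_pos"]
for b,a,ze in K:
    r,_=pose(psi,np.radians(a));t=E(np.radians(b))-r.apply([0,-w,ze])
    q,e1,e2=ik(t,r,q)
    print(round(b,1),(rp.inv().apply(t-tp)*1e3).round(1),np.degrees((rp.inv()*r).as_rotvec()).round(2),t.round(4),q.round(2),round(e1,4));rp,tp=r,t
E
python3 lower.py
```

```text
F guard -0.09611806494612816 0.04044480807913759
expected TCP after opening [0.464 0.264 0.103]
43.2 [ 0.  -4.1 -0.3] [0.25 0.   0.  ] [0.465 0.261 0.1  ] [-0.09  0.22 -0.06  2.15 -0.98  0.99  2.17] 0.0
41.4 [ 0.  -4.1 -0.2] [ 0.25 -0.    0.  ] [0.465 0.258 0.098] [-0.09  0.23 -0.05  2.15 -0.98  0.99  2.17] 0.0
39.6 [-0.  -4.1 -0. ] [ 0.25  0.   -0.  ] [0.465 0.255 0.095] [-0.09  0.23 -0.05  2.15 -0.97  0.99  2.18] 0.0
37.8 [ 0.  -4.1  0.1] [0.25 0.   0.  ] [0.465 0.252 0.092] [-0.09  0.24 -0.05  2.15 -0.97  0.98  2.18] 0.0
36.0 [ 0.  -4.1  0.3] [ 0.25  0.   -0.  ] [0.466 0.25  0.089] [-0.09  0.24 -0.05  2.15 -0.97  0.98  2.19] 0.0
34.2 [-0.  -4.   0.4] [ 0.25 -0.    0.  ] [0.466 0.247 0.086] [-0.09  0.25 -0.04  2.15 -0.96  0.98  2.19] 0.0
32.4 [ 0.  -3.9  0.4] [0.25 0.   0.  ] [0.466 0.244 0.083] [-0.08  0.25 -0.04  2.15 -0.96  0.97  2.19] 0.0
30.6 [-0.  -3.8  0.5] [ 0.25 -0.    0.  ] [0.466 0.242 0.08 ] [-0.08  0.26 -0.04  2.15 -0.96  0.97  2.2 ] 0.0
28.8 [-0.  -3.8  0.7] [ 0.25 -0.    0.  ] [0.466 0.24  0.076] [-0.08  0.26 -0.04  2.15 -0.95  0.97  2.2 ] 0.0
27.0 [ 0.  -3.7  0.8] [
[... 1521 characters left out ...]
 ] [0.468 0.222 0.031] [-0.14  0.32 -0.02  2.13 -0.84  0.84  2.12] 0.0
4.8 [ 0.  -1.2  1.8] [ 1.5  0.  -0. ] [0.468 0.222 0.029] [-0.16  0.31 -0.01  2.13 -0.81  0.83  2.09] 0.0
3.9 [ 0.  -1.2  1.9] [ 1.5 -0.   0. ] [0.468 0.222 0.026] [-0.17  0.31 -0.01  2.13 -0.78  0.81  2.06] 0.0
3.0 [ 0.  -1.1  1.9] [ 1.5 -0.  -0. ] [0.468 0.222 0.024] [-0.19  0.31 -0.01  2.12 -0.75  0.8   2.02] 0.0
2.2 [-0.  -1.   1.9] [ 1.5 -0.   0. ] [0.468 0.222 0.022] [-0.21  0.31 -0.    2.12 -0.72  0.78  1.98] 0.0
1.3 [-0. -1.  2.] [1.5 0.  0. ] [0.468 0.222 0.02 ] [-0.23  0.31  0.    2.11 -0.69  0.77  1.94] 0.0
0.5 [-0.  -0.9  2. ] [ 1.5  0.  -0. ] [0.468 0.222 0.018] [-0.25  0.31  0.01  2.11 -0.65  0.76  1.9 ] 0.0
```

>>> {"api": "jog_arm", "payload": {
  "deltas": [
    {"gripper":0.3,"offset":[0,0.0013,0],"rotation":[0,0,0]},
    {"gripper":0.33,"offset":[0,0.0013,0],"rotation":[0,0,0]},
    {"gripper":0.36,"offset":[0,0.0013,0],"rotation":[0,0,0]},
    {"gripper":0.39,"offset":[0,0.0013,0],"rotation":[0,0,0]},
    {"gripper":0.42,"offset":[0,0.0013,0],"rotation":[0,0,0]},
    {"gripper":0.45,"offset":[0,0.0013,0],"rotation":[0,0,0]},
    {"gripper":0.48,"offset":[0,0.0013,0],"rotation":[0,0,0]},
    {"gripper":0.51,"offset":[0,0.0013,0],"rotation":[0,0,0]},
    {"gripper":0.54,"offset":[0,0.0013,0],"rotation":[0,0,0]},
    {"gripper":0.57,"offset":[0,0.0013,0],"rotation":[0,0,0]},
    {"gripper":0.61,"offset":[0,0.0017,0],"rotation":[0,0,0]},
    {"gripper":0.65,"offset":[0,0.0017,0],"rotation":[0,0,0]},
    {"gripper":0.65,"offset":[0,0,0],"rotation":[0,0,0]}
  ]
}}

```text
clock: 21.9
position: [0.4643, 0.2646, 0.1031]
ee_rot: [-0.039, 0.923, 0.384, -0.016]
ft_force: [0.0, -0.3, -1.7]
grip_width: 0.65
grasp_force: 0.4
```

>>> {"api": "jog_arm", "payload": {
  "deltas": [
    {"gripper":0.65,"offset":[0,-0.0041,-0.0003],"rotation":[0.25,0,0]},
    {"gripper":0.65,"offset":[0,-0.0041,-0.0002],"rotation":[0.25,0,0]},
    {"gripper":0.65,"offset":[0,-0.0041,0],"rotation":[0.25,0,0]},
    {"gripper":0.65,"offset":[0,-0.0041,0.0001],"rotation":[0.25,0,0]},
    {"gripper":0.65,"offset":[0,-0.0041,0.0003],"rotation":[0.25,0,0]},
    {"gripper":0.65,"offset":[0,-0.004,0.0004],"rotation":[0.25,0,0]},
    {"gripper":0.65,"offset":[0,-0.0039,0.0004],"rotation":[0.25,0,0]},
    {"gripper":0.65,"offset":[0,-0.0038,0.0005],"rotation":[0.25,0,0]},
    {"gripper":0.65,"offset":[0,-0.0038,0.0007],"rotation":[0.25,0,0]},
    {"gripper":0.65,"offset":[0,-0.0037,0.0008],"rotation":[0.25,0,0]}
  ]
}}

```text
clock: 22.9
position: [0.4666, 0.2376, 0.073]
ee_rot: [-0.039, 0.931, 0.363, -0.015]
ft_force: [-0.4, -0.9, -1.2]
grip_width: 0.65
grasp_force: 0.4
```

```bash
python3 - <<'E'
from h import *
o=gf();print(o["position"]);a=snap("scene","s7.png");w=snap("wrist","w7.png")
b=cv2.resize(a[180:290,190:340],(600,440),interpolation=cv2.INTER_CUBIC)
cv2.imwrite("pics/c7.png",b)
E
```

```text
t 22.9 guard pos [-0.1819  0.011   0.073 ] axes(cols x y z)
 [[-0.321  0.697  0.641]
 [ 0.947  0.236  0.217]
 [-0.     0.677 -0.736]]
q [-0.0903, 0.3498, -0.035, 2.0516, -0.9456, 0.9674, 2.184] F [-0.4 -0.9 -1.2]
[0.46658305 0.23758428 0.07301617]
```

>>> {"api": "jog_arm", "payload": {
  "deltas": [
    {"gripper":0.65,"offset":[0,-0.0037,0.0009],"rotation":[0.25,0,0]},
    {"gripper":0.65,"offset":[0,-0.0037,0.0011],"rotation":[0.25,0,0]},
    {"gripper":0.65,"offset":[0,-0.0036,0.0012],"rotation":[0.25,0,0]},
    {"gripper":0.65,"offset":[0,-0.0035,0.0013],"rotation":[0.25,0,0]},
    {"gripper":0.65,"offset":[0,-0.0035,0.0014],"rotation":[0.25,0,0]},
    {"gripper":0.65,"offset":[0,-0.0034,0.0016],"rotation":[0.25,0,0]},
    {"gripper":0.65,"offset":[0,-0.0033,0.0017],"rotation":[0.25,0,0]},
    {"gripper":0.65,"offset":[0,-0.0032,0.0018],"rotation":[0.25,0,0]},
    {"gripper":0.65,"offset":[0,-0.0032,0.0019],"rotation":[0.25,0,0]},
    {"gripper":0.65,"offset":[0,-0.0031,0.002],"rotation":[0.25,0,0]},
    {"gripper":0.65,"offset":[0,0,0],"rotation":[0,0,0]}
  ]
}}

```text
clock: 24.1
position: [0.4677, 0.222, 0.0389]
ee_rot: [-0.039, 0.939, 0.343, -0.014]
ft_force: [0.0, -0.9, -0.4]
grip_width: 0.652
grasp_force: 0.6
```

```bash
python3 - <<'E'
from h import *
o=gf();a=snap("scene","s8.png");w=snap("wrist","w8.png")
b=cv2.resize(a[200:280,200:330],(780,480),interpolation=cv2.INTER_CUBIC)
c=cv2.resize(w,(192,120));b[:120,-192:]=c
cv2.imwrite("pics/c8.png",b)
E
```

```text
t 24.1 guard pos [-0.1968  0.0061  0.0389] axes(cols x y z)
 [[-0.321  0.724  0.61 ]
 [ 0.947  0.245  0.207]
 [ 0.     0.644 -0.765]]
q [-0.0894, 0.3966, -0.025, 2.0575, -0.9298, 0.918, 2.2167] F [ 0.  -0.9 -0.4]
```

View pics/c8.png

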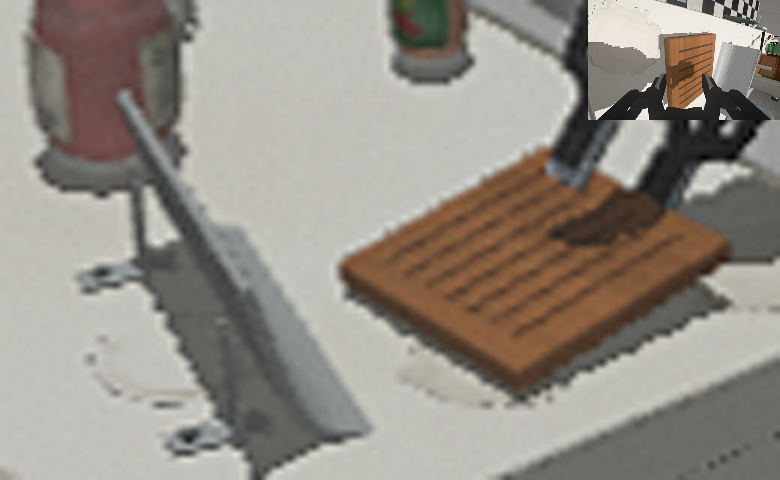

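The trivet is now groove side up, supported on the lower finger at about 9° and clear of the guard. I'll work out the last lowering rows from the actual pose.

```bash
python3 - <<'E'
from h import *
from plan import pose
o=manip.get_obs();r0=R.from_quat(o["ee_rot"]);t0=o["position"];w=.0276
psi=np.radians(95);h=np.array([np.cos(psi),np.sin(psi),0])
E0=t0+r0.apply([0,-w,-.002]);b0=np.arcsin((E0[2]-.004)/.124);print("beta",np.degrees(b0))
f=E0+h*.124*np.cos(b0);rp,tp=r0,t0
for k in range(1,13):
    b=b0*(1-k/12);r,_=pose(psi,np.radians(50+10*k/12));e=f-h*.124*np.cos(b);e[2]=.004+.124*np.sin(b)
    t=e-r.apply([0,-w,-.002+.004*k/12]);print((rp.inv().apply(t-tp)*1e3).round(1),np.degrees((rp.inv()*r).as_rotvec()).round(2),t[2].round(4));rp,tp=r,t
E
```

```text
beta 8.85764548521907
[ 0.1 -1.2  1.2] [ 0.97  0.15 -0.16] 0.0377
[-0.  -1.2  1.2] [ 0.83 -0.   -0.  ] 0.036
[ 0.  -1.2  1.2] [ 0.83  0.   -0.  ] 0.0344
[-0.  -1.1  1.2] [ 0.83  0.   -0.  ] 0.0327
[ 0.  -1.1  1.3] [ 0.83 -0.    0.  ] 0.0311
[-0.  -1.   1.3] [0.83 0.   0.  ] 0.0294
[-0.  -1.   1.3] [ 0.83 -0.   -0.  ] 0.0278
[ 0.  -1.   1.3] [0.83 0.   0.  ] 0.0261
[-0.  -0.9  1.4] [ 0.83 -0.   -0.  ] 0.0245
[ 0.  -0.9  1.4] [0.83 0.   0.  ] 0.0228
[ 0.  -0.8  1.4] [ 0.83 -0.   -0.  ] 0.0212
[-0.  -0.8  1.4] [0.83 0.   0.  ] 0.0195
```

>>> {"api": "jog_arm", "payload": {
  "deltas": [
    {"gripper":0.65,"offset":[0,-0.0012,0.0012],"rotation":[0.97,0.15,-0.16]},
    {"gripper":0.65,"offset":[0,-0.0012,0.0012],"rotation":[0.83,0,0]},
    {"gripper":0.65,"offset":[0,-0.0012,0.0012],"rotation":[0.83,0,0]},
    {"gripper":0.65,"offset":[0,-0.0011,0.0012],"rotation":[0.83,0,0]},
    {"gripper":0.65,"offset":[0,-0.0011,0.0013],"rotation":[0.83,0,0]},
    {"gripper":0.65,"offset":[0,-0.001,0.0013],"rotation":[0.83,0,0]},
    {"gripper":0.65,"offset":[0,-0.001,0.0013],"rotation":[0.83,0,0]}
  ]
}}

```text
clock: 24.9
position: [0.4679, 0.2212, 0.0276]
ee_rot: [-0.042, 0.955, 0.293, -0.013]
ft_force: [0.1, -0.6, -1.0]
grip_width: 0.647
grasp_force: 0.5
```

>>> {"api": "jog_arm", "payload": {
  "deltas": [
    {"gripper":0.65,"offset":[0,-0.001,0.0013],"rotation":[0.83,0,0]},
    {"gripper":0.65,"offset":[0,-0.0009,0.0014],"rotation":[0.83,0,0]}
  ]
}}

```text
clock: 25.1
position: [0.468, 0.2211, 0.0243]
ee_rot: [-0.042, 0.959, 0.279, -0.012]
ft_force: [0.2, -0.7, 0.2]
grip_width: 0.647
grasp_force: 0.8
```

>>> {"api": "jog_arm", "payload": {
  "deltas": [
    {"gripper":0.65,"offset":[0,-0.0009,0.0014],"rotation":[0.83,0,0]}
  ]
}}

```text
clock: 25.2
position: [0.4681, 0.2214, 0.0233]
ee_rot: [-0.042, 0.961, 0.273, -0.012]
ft_force: [-4.6, -4.1, 15.9]
grip_width: 0.652
grasp_force: 8.6
```

>>> {"api": "jog_arm", "payload": {
  "deltas": [
    {"gripper":0.65,"offset":[0,-0.0008,0.001],"rotation":[0.83,0,0]}
  ]
}}

```text
clock: 25.3
position: [0.4681, 0.2217, 0.0228]
ee_rot: [-0.043, 0.963, 0.266, -0.012]
ft_force: [-6.9, -3.8, 21.0]
grip_width: 0.651
grasp_force: 11.0
```

>>> {"api": "jog_arm", "payload": {
  "deltas": [
    {"gripper":0.65,"offset":[0,0.0008,-0.0014],"rotation":[0,0,0]},
    {"gripper":0.65,"offset":[0,0.0001,0.0005],"rotation":[1,0,0]},
    {"gripper":0.65,"offset":[0,0.0001,0.0005],"rotation":[1,0,0]},
    {"gripper":0.65,"offset":[0,0.0001,0.0005],"rotation":[1,0,0]},
    {"gripper":0.65,"offset":[0,0.0001,0.0005],"rotation":[1,0,0]},
    {"gripper":0.65,"offset":[0,0.0001,0.0005],"rotation":[1,0,0]},
    {"gripper":0.65,"offset":[0,0.0001,0.0005],"rotation":[1,0,0]},
    {"gripper":0.65,"offset":[0,0.0001,0.0005],"rotation":[1,0,0]},
    {"gripper":0.65,"offset":[0,0,0],"rotation":[0,0,0]}
  ]
}}

```text
clock: 26.2
position: [0.4675, 0.2237, 0.0203]
ee_rot: [-0.043, 0.978, 0.206, -0.009]
ft_force: [-0.0, -0.6, -0.4]
grip_width: 0.649
grasp_force: 0.0
```

```bash
python3 - <<'E'
from h import *
o=gf();w=snap("wrist","w9.png");s=snap("scene","s9.png")
# near-edge tilt check: corner heights via scene+side not needed; print side-lit tip estimate
r=R.from_quat(o["ee_rot"]);print(o["position"],[ (o["position"]+r.apply([0,-.0276,z]))[2].round(4) for z in(0,.004,.008)])
E
```

```text
t 26.2 guard pos [-0.1951  0.0068  0.0203] axes(cols x y z)
 [[-0.326  0.865  0.382]
 [ 0.946  0.298  0.131]
 [-0.     0.404 -0.915]]
q [-0.3184, 0.3401, 0.0435, 2.0477, -0.6259, 0.7749, 1.8404] F [-0.  -0.6 -0.4]
[0.46750781 0.22372322 0.02034298] [np.float64(0.0092), np.float64(0.0055), np.float64(0.0019)]
```

>>> {"api": "jog_arm", "payload": {
  "deltas": [
    {"gripper":0.65,"offset":[0,-0.0004,0.0009],"rotation":[0,0,0]},
    {"gripper":0.65,"offset":[0,-0.0009,-0.0004],"rotation":[0,0,0]},
    {"gripper":0.65,"offset":[0,-0.0009,-0.0004],"rotation":[0,0,0]},
    {"gripper":0.65,"offset":[0,-0.0009,-0.0004],"rotation":[0,0,0]},
    {"gripper":0.65,"offset":[0,-0.0009,-0.0004],"rotation":[0,0,0]},
    {"gripper":0.65,"offset":[0,-0.0009,-0.0004],"rotation":[0,0,0]},
    {"gripper":0.65,"offset":[0,-0.0009,-0.0004],"rotation":[0,0,0]},
    {"gripper":0.65,"offset":[0,-0.0009,-0.0004],"rotation":[0,0,0]},
    {"gripper":0.65,"offset":[0,-0.0009,-0.0004],"rotation":[0,0,0]},
    {"gripper":0.65,"offset":[0,0,0],"rotation":[0,0,0]}
  ]
}}

```text
clock: 27.3
position: [0.4688, 0.216, 0.02]
ee_rot: [-0.043, 0.977, 0.207, -0.009]
ft_force: [-0.7, 3.5, 5.8]
grip_width: 0.65
grasp_force: 2.7
```

>>> {"api": "jog_arm", "payload": {
  "deltas": [
    {"gripper":0.65,"offset":[0,0.0005,-0.001],"rotation":[0,0,0]},
    {"gripper":0.65,"offset":[0,-0.0045,-0.002],"rotation":[0,0,0]},
    {"gripper":0.65,"offset":[0,-0.0045,-0.002],"rotation":[0,0,0]},
    {"gripper":0.65,"offset":[0,-0.0045,-0.002],"rotation":[0,0,0]},
    {"gripper":0.65,"offset":[0,-0.0045,-0.002],"rotation":[0,0,0]},
    {"gripper":0.65,"offset":[0,0,0],"rotation":[0,0,0]},
    {"gripper":0.65,"offset":[0,0,-0.02],"rotation":[0,0,0]},
    {"gripper":0.65,"offset":[0,0,-0.03],"rotation":[0,0,0]},
    {"gripper":0.65,"offset":[0,0,-0.03],"rotation":[0,0,0]},
    {"gripper":0.65,"offset":[0,0,-0.03],"rotation":[0,0,0]},
    {"gripper":0.65,"offset":[0,0,0],"rotation":[0,0,0]}
  ]
}}

```text
clock: 28.4
position: [0.4765, 0.1501, 0.1246]
ee_rot: [-0.042, 0.977, 0.207, -0.006]
ft_force: [0.1, -0.3, 0.1]
grip_width: 0.649
grasp_force: 0.0
```

```bash
python3 - <<'E'
from h import *
o=gf();w=snap("wrist","w10.png");s=snap("scene","s10.png");d=snap("side","d10.png")
# wood mask in scene + side: fit trivet pose (flat, feet down) by silhouettes
from scipy.optimize import least_squares
def mask(im):
    hsv=cv2.cvtColor(im,cv2.COLOR_BGR2HSV);return cv2.inRange(hsv,(5,90,60),(20,255,230))
m=mask(s);n,l,st,c=cv2.connectedComponentsWithStats(m)
for i in np.argsort(-st[1:,4])[:4]+1:print(st[i],c[i].round(1))
C0=G-.155*X+.02*Y
print(proj("scene",C0+.018*Z))
cnt=max([k for k in cv2.findContours(m,cv2.RETR_EXTERNAL,cv2.CHAIN_APPROX_NONE)[0] if cv2.pointPolygonTest(k,tuple(map(float,proj("scene",C0+.018*Z))),False)>-20],key=cv2.contourArea)
H=cv2.convexHull(cnt);print(cv2.approxPolyDP(H,3,True)[:,0].tolist())
def hull(p,base):
    x,y,a,tl=p;e1=np.array([np.cos(a),np.sin(a),0]);e2=np.array([-np.sin(a),np.cos(a),0])
    return [proj("scene",np.array([x,y,0])+i*.065*e1+j*.065*e2+Z*(k+i*.065*np.tan(tl))) for i in(-1,1) for j in(-1,1) for k in(base,.018)]
def iou(p):
    a=np.zeros((800,1280),np.uint8);b=a.copy()
    cv2.fillConvexPoly(a,cv2.convexHull((np.array(hull(p,.004))*2).astype(np.float32)).astype(int),1);cv2.drawContours(b,[H*2],-1,1,-1)
    return -(a&b).sum()/(a|b).sum()
from scipy.optimize import minimize
for tl in(-.1,-.05,-.025,0,.025,.05):
    f=min((minimize(lambda p:iou([*p,tl]),[C0[0]+dx,C0[1]+dy,np.radians(95)],method="Nelder-Mead",options=dict(initial_simplex=np.array([C0[0]+dx,C0[1]+dy,1.658])+np.array([[0,0,0],[.01,0,0],[0,.01,0],[0,0,.1]]))) for dx,dy in((0,0),(.01,-.01))),key=lambda f:f.fun)
    print(tl,f.fun,f.x)
E
```

```text
t 28.4 guard pos [-0.2645 -0.0197  0.1246] axes(cols x y z)
 [[-0.322  0.865  0.385]
 [ 0.947  0.297  0.125]
 [-0.006  0.405 -0.914]]
q [-0.2425, 0.1687, 0.1252, 1.9933, -0.5187, 1.0242, 1.8215] F [ 0.1 -0.3  0.1]
[ 149  223   32   72 1381] [164.6 259.2]
[ 258  229   64   35 1264] [289.1 245.7]
[119 222  28  35 707] [132.1 239.6]
[173 202  23  22 373] [184.  212.1]
[289.5567086 242.75095  ]
[[167, 223], [174, 241], [180, 285], [165, 294], [157, 290], [149, 234], [151, 226]]
-0.1 0.0 [0.4643085 0.2658515 1.658    ]
-0.05 0.0 [0.4643085 0.2658515 1.658    ]
-0.025 0.0 [0.4643085 0.2658515 1.658    ]Traceback (most recent call last):
  File "<stdin>", line 22, in <module>
  File "<stdin>", line 22, in <genexpr>
    res = _minimize_neldermead(fun, x0, args, callback, bounds=bounds,
                               **options)
    fxr = func(xr)
    fx = function(np.copy(x), *(wrapper_args + args))
  File "<stdin>", line 22, in <lambda>
  File "<stdin>", line 18, in iou
  File "<stdin>", line 15, in hull
  File "h.py", line 15, in proj
    m=imaging.camera_model(n);W=np.array(m["world_to_cam"]);c=W[:3,:3]@np.array(P)+W[:3,3]
ValueError: time passes only in moves, steps and waits
```

```bash
python3 - <<'E'
from h import *
s=cv2.imread("pics/s10.png");m=cv2.inRange(cv2.cvtColor(s,cv2.COLOR_BGR2HSV),(5,90,60),(20,255,230))
n,l,st,c=cv2.connectedComponentsWithStats(m);i=[k for k in range(n) if st[k,0]==258 and st[k,4]>1000][0]
cnt=cv2.findContours((l==i).astype(np.uint8),0,cv2.CHAIN_APPROX_NONE)[0][0]
A=cv2.approxPolyDP(cv2.convexHull(cnt),2.5,True)[:,0];print(A.tolist())
for a in A:
  t=onz("scene",*a,.018);b=onz("scene",*a,.004);print(a,t[:2].round(4),b[:2].round(4))
for C in [G-.155*X+.02*Y]:
  for nm in("scene",):
    e1=np.array([np.cos(1.658),np.sin(1.658),0]);e2=np.array([-e1[1],e1[0],0])
    print([(i,j,proj(nm,C+i*.065*e1+j*.065*e2+.018*Z).round(1).tolist(),proj(nm,C+i*.065*e1+j*.065*e2+.004*Z).round(1).tolist()) for i in(-1,1) for j in(-1,1)])
E
```

```text
[[321, 244], [316, 250], [288, 263], [258, 246], [259, 242], [290, 229]]
[321 244] [0.405  0.2022] [0.4237 0.1866]
[316 250] [0.3884 0.2332] [0.4068 0.2183]
[288 263] [0.3823 0.3301] [0.4006 0.3173]
[258 246] [0.5032 0.3437] [0.5241 0.3311]
[259 242] [0.5202 0.3296] [0.5414 0.3168]
[290 229] [0.5288 0.2175] [0.5503 0.2023]
[(-1, -1, [291.8, 227.2], [291.9, 231.4]), (-1, 1, [322.8, 243.2], [322.8, 247.6]), (1, -1, [256.3, 242.3], [256.6, 246.7]), (1, 1, [287.0, 260.4], [287.1, 265.1])]
```

```bash
python3 -c "
from h import *
print(workorder.hand_in())"
```

```text
the job is handed in; nothing more can be done
None
```

The trivet was pushed up until it leaned on the guard by itself, taken by its raised edge and lowered on a finger to lie feet down in front of the guard; the last camera image matched a flat trivet, the pot and jars were left alone, and the job was handed in at about 28.5 s.

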